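# Strip the leaning mill spindle into the wash tray

### The arm

A 6-joint arm with a two-finger parallel gripper is mounted at the origin on the work surface. World frame = base frame: x ahead of the robot, y to its left, z up, the work surface at z = 0. Lengths are in m, angles in rad, forces in N, time in s.
With the tool pointing down it reaches from about 0.4 to 0.825 m from the base axis. Payload 7 kg.
Tool frame: the origin (TCP) lies at the very end of the fingers, on their centre line; the grasp point (between the pads) lies 19 mm behind it; z points along the fingers, y is the line along which they close (so a half turn about z gives the same grasp; the last joint's range is limited). The gripper opens to 88 mm and grips with 3 to 60 N. Pads are 19 mm wide; open, the fingers measure 130 mm over their backs; the gripper's body (78 mm by 193 mm) begins 47 mm behind the grasp point.
Start: joints at [0.288, 0.359, 0.012, 0, -1.224, -0.288], TCP at [0.675, -0, 0.227] pointing down, gripper open.
Joint ranges: [-3.07, 3.07], [-1.43, 2.12], [-1.02, 1.25], [-3.03, 1.67], [-3.05, -0], [-3.03, 3.03]. Speed limits (rad/s): [2.39, 2.39, 3.01, 3.14, 3.14, 3.14].

### API

Orientations are given as [roll, pitch, yaw] about the fixed x, y, z axes, in that order (R = Rz(yaw) Ry(pitch) Rx(roll)).
In Python, from station import arm gives the robot as it stands. The module is installed in compiled form; this text tells all that it offers.
- The arm moves only by the shell command python3 -m crank 'ROWS' [FORCE]. ROWS is JSON, a list of rows, each an object of numbers: "dx", "dy", "dz": the shift along the world's x, y, z in m; "twist": the turn about the world's z in degrees; "grip": the opening, from -1 (shut) to 1 (fully open). A call has exactly 5 rows; each row is the pose to reach, as a shift and turn from the pose commanded when the call began; what a row does not reach only later rows make up. A row lasts 1/12 s, in which the tool goes at most 41.7 mm and 7.16 degrees, less where a joint would pass 70% of its speed; a pose out of reach is approached as far as the arm can. A call with a gripper value outside its range is refused whole. The fingers move at their own pace and stop on an object; FORCE is the grip in N (left out, the last holds). Time passes only in rows, so rows that repeat a pose let the fingers close, or fill a call up. It gives the time, the measured TCP pose, the force, the opening and the grip force at its end, in the units of the state.
- arm.get_state(): the state, without advancing time (a new reading comes with each control period).
- arm.grab_frame(name): name is "scene" or "side" or "wrist"; returns the picture (480x640x3 uint8, red, green, blue); there is no depth.
- arm.get_calibration(name): a dict with "fx", "fy", "cx", "cy" (pixels), "cam_to_world" (4x4, takes a point from camera to world coordinates); the wrist camera has in their place "tool_from_camera" (4x4, takes a point from camera to tool coordinates, whose origin is the TCP and whose axes are the flange's). Camera axes: x right, y down, z forward; pixel columns grow to the right and rows downward; lengths in m; the calibration is good to about 2 mm. A picture is of the moment at which its call begins: read the wrist's pose just before it. get_calibration takes no time and is no camera call.
- arm.job_done(): hands the job in; it is judged then, once.
The state is a dict: "t": time; "q": joint angles; "qd": joint speeds; "joint_efforts": joint torques, N m; "eef_pos": TCP position; "ee_rot": TCP orientation; "force": force on the tool from outside, world axes, zero at the start; "moment": the same for the moment, N m; "width": finger opening in m; "gripper_force": force on a finger pad.
Only numpy, scipy, OpenCV 4.12 (cv2) and the standard library are available. Lean on these libraries where they do the work, as an engineer would, in place of code of your own. Each camera call takes 0.05 s, during which the arm holds its last target. There are 200 camera calls.

### The job

Strip the sample mill for washing: undo the bow-handled lock nut on its leaning spindle (turn it anticlockwise, seen from above, until it comes against its stop, then draw it off) and set it in the tray's narrow compartment, then the spacer in the same narrow compartment, then the jar carrier in the wide one. Set each down gently before taking the next, flat on the tray floor and the same way up as it sat on the spindle, without dropping anything, and leave the other things on the bench where they are.

Things in the scene. Friction and masses are not known exactly. Their poses are not given: they have to be found in the camera images.
- mill: Grey-white drive housing, fixed (base 220 x 170 mm); its steel spindle leans 30 degrees from vertical, roughly towards the robot. Origin: centre of the round seat under the carrier, 115 mm above the bench; z: outwards along the spindle, x: square to it, y: level. The housing is below the seat. Stacked on it along z: carrier (0 to 42 mm), spacer (42 to 66), lock nut (66 to 124).
- mill_tip (a point): Free end of the spindle, 88.5 mm along z from the seat, axes as the mill's. The spindle is 37 mm thick up to 62 mm from the seat, then a 20 mm neck. It does not turn under hand forces.
- mill_pin (a point): Middle of the cross pin through the spindle's neck, 80.5 mm from the seat: 8 mm thick, 32 mm long over its ends, just above the nut's plate. Axes as the mill's, NOT the pin's: the pin's direction is random (the spindle stopped anywhere) and not listed.
- locknut: Steel bayonet lock nut, about 0.26 kg: base plate 60 (x) x 56 (y) x 8 mm, with a bow handle on it, 58 mm high in all. Origin: centre of the underside; z along the bore, towards the bow. At the start its x lies 0.3 to 0.65 rad clockwise of the mill's x. It turns easily until its stop, where a pressed pin sticks: ease off slightly, then draw. Play on the neck 1.5 mm.
- nut_bar (a point): Middle of the bow's grip bar, 49 mm above the nut's underside; axes as the nut's. The bar is 80 mm long along x, 14 mm wide in y, 18 mm high, on two legs 22 to 30 mm either side of the middle.
- nut_key (a point): Nut's bore at the underside, axes as the nut's: 23 mm with a keyway 40 mm long (x), 14 mm wide. Locked, the keyway lies across the pin. Turned anticlockwise (positive about z) 0.5 to 1.35 rad, two ridges on the plate meet the pin: a sharp rise of torque. There the key is under the pin (within about 8 degrees) and the nut draws off along the spindle, clear after 25 mm.
- spacer: Plain steel ring, 60 mm outside, 42 mm bore, 24 mm high, 0.22 kg, under the nut. Origin: centre of its underside; z along its axis. Clears the pin; slides off along the spindle with 2.5 mm play.
- carrier: Aluminium jar carrier, 0.40 kg: flat bar 64 (x) x 180 (y) x 10 mm with a 44 mm hole near each end and, in the middle, a hub of 56 mm outside diameter rising from 10 to 42 mm above the underside, with a 42 mm bore through hub and bar. Origin: centre of the underside; z along the hub. It lies on the mill's seat at any angle up to 0.3 rad to the mill's y; slides off along the spindle with 2.5 mm play (spindle tip at 88.5 mm above the seat).
- tray: Bare aluminium wash tray fixed on the bench, 248 (x) x 252 (y) mm outside, walls 4 mm thick and 30 mm high, floor 4 mm, divided by one wall along x. Origin: centre of the underside.
- tray_narrow (a point): Centre of the floor of the tray's narrow compartment, inside 240 (x) x 100 (y) mm; axes as the tray's. 72 mm from the tray's middle in its -y.
- tray_wide (a point): Centre of the floor of the tray's wide compartment, inside 240 (x) x 140 (y) mm; axes as the tray's. 52 mm from the tray's middle in its +y.
- jar: Bystander: closed steel grinding jar, 62 mm thick, 62 mm high, near the middle of the bench. Origin under its centre.
- bottle: Bystander: amber bottle, 68 mm thick, 150 mm high, at the far side. Origin under its centre.
- beaker: Bystander: glass beaker, 70 mm wide, 85 mm high, at the far side. Origin under its centre.
- spatula: Bystander: spatula 170 mm long lying on the bench, on the robot's near left.
- brush: Bystander: brush 160 mm long lying on the bench, on the robot's near right.
- vialbox: Bystander: cardboard box of capped vials, 100 x 130 mm, 66 mm high, in the middle between the mill and tray. Origin under its centre.
Mind the look-alikes: they are no part of the job. There is more than one size of the spacer; the job needs the smallest. What is shaped like the locknut but red is not meant.

How it is judged:
By the outcome, as a careful person would: the job done as asked, in the order asked, and still so for the second after the job is handed in, with the robot touching nothing.
It also fails if it takes over 72 s, if anything falls off the work surface, if the arm or the gripper's body presses on something with over 40 N, if the wrist force passes 120 N, or if a joint passes its speed limit or range.

## Working session

There is one attempt and no reset: what is moved stays moved. The work goes in short steps, Python scripts to look and compute and a shell command to move; the robot and the scene stay as the last step left them, time stands still between calls to the robot, and variables do not carry over. Pictures are saved under pics/ and viewed, at most 10 in all, crops included, and the job is handed in when it is done.

```bash
mkdir -p pics
cat > h.py <<'E'
import numpy as np,cv2
from station import arm
from scipy.spatial.transform import Rotation as R
def snap(n,f):
    st=arm.get_state(); im=arm.grab_frame(n); cv2.imwrite('pics/'+f,im[:,:,::-1]); return st,im
E
python3 - <<'E'
from h import *
np.set_printoptions(precision=4,suppress=True)
for n in("scene","side"):
    snap(n,n+'0.png'); c=arm.get_calibration(n); print(n,[c[k] for k in('fx','fy','cx','cy')]);print(np.array(c['cam_to_world']))
c=arm.get_calibration('wrist');print(c); s=arm.get_state();print(s)
E
```

```text
scene [446.0009814011277, 446.0009814011277, 324.3970321680356, 235.7573866321462]
[[-0.4643  0.5655 -0.6817  1.3135]
 [ 0.8855  0.2789 -0.3717  0.4513]
 [-0.0201 -0.7762 -0.6302  0.8717]
 [ 0.      0.      0.      1.    ]]
side [592.717289870932, 592.717289870932, 326.94105726273165, 250.01331716296923]
[[ 0.9263 -0.2406  0.29    0.0407]
 [-0.3764 -0.5542  0.7424 -1.2683]
 [-0.0179 -0.7968 -0.6039  1.1763]
 [ 0.      0.      0.      1.    ]]
{'fx': 426.23069101234023, 'fy': 426.23069101234023, 'cx': 322.8863562636715, 'cy': 240.11936988297242, 'tool_from_camera': array([[-0.0005, -0.9555, -0.2951,  0.0799],
       [ 1.    , -0.0003, -0.0005,  0.0002],
       [ 0.0004, -0.2951,  0.9555, -0.1577],
       [ 0.    ,  0.    ,  0.    ,  1.    ]])}
{'t': 0.1, 'q': array([ 0.2881,  0.3593,  0.0111, -0.0003, -1.2241, -0.2881]), 'qd': array([0.    , 0.0002, 0.0024, 0.0007, 0.0016, 0.0002]), 'joint_efforts': array([ -0.0014, -58.4165,  29.3752,   7.0155,   0.0101,  -0.0001]), 'eef_pos': array([ 0.6746, -0.    ,  0.2257]), 'ee_rot': array([ 3.1401, -0.0001, -1.5709]), 'force': array([-0.5549,  0.3595, -0.4509]), 'moment': array([-0.0032, -0.0114, -0.0071]), 'gripper_force': 0.0, 'width': 0.08746959019080142}
```

View pics/scene0.png

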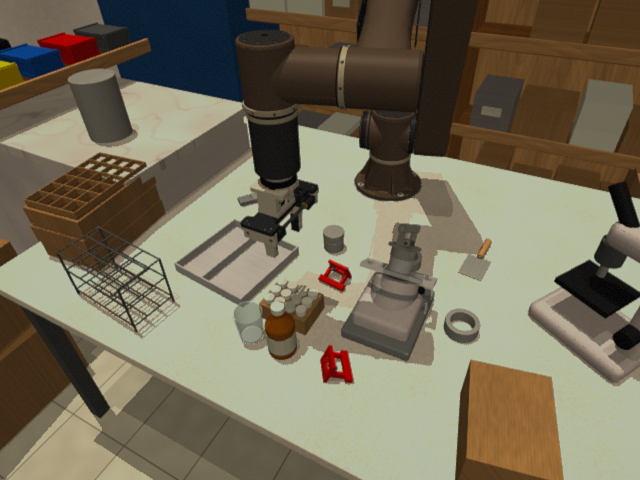

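View pics/side0.png

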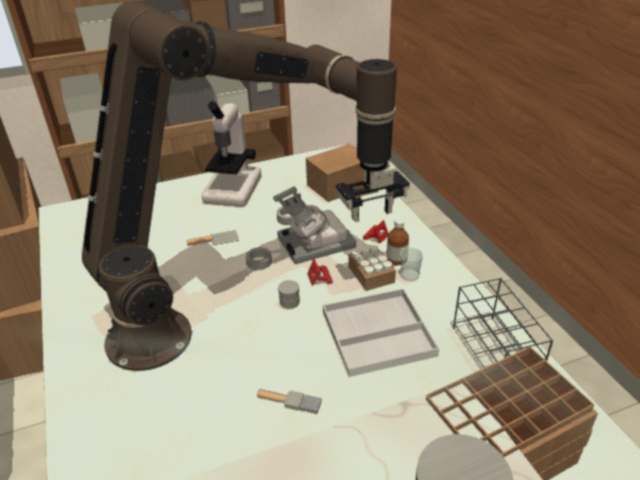

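Run:
```python
import cv2,numpy as np
a=cv2.imread('pics/scene0.png');b=cv2.imread('pics/side0.png')
o=np.zeros((600,800,3),np.uint8)
def put(im,x,y,w,h,s,X,Y):
    c=cv2.resize(im[y:y+h,x:x+w],None,fx=s,fy=s,interpolation=cv2.INTER_CUBIC);o[Y:Y+c.shape[0],X:X+c.shape[1]]=c
put(a,340,215,100,150,4,0,0); put(b,265,180,100,85,4,400,0); put(b,320,285,120,90,2.8,400,345)
cv2.imwrite('pics/c1.png',o)
```

```text
(no output)
```

View pics/c1.png

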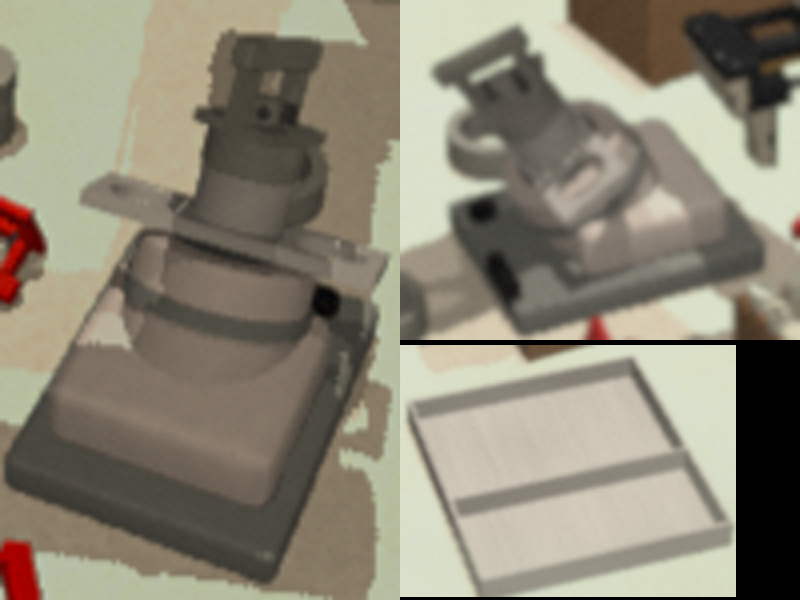

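Scene: mill at (390,290), with grey bow nut at (405,235). Tray is at (238,258). Decoys: red nuts at (336,275) and (337,365), and loose big rings at (461,325) and behind the spindle. The nut I want is the grey one on the spindle; the spacer is the small ring directly under it. Now triangulating.

```bash
cat >> h.py <<'E'
def ray(n,uv,st=None):
    c=arm.get_calibration(n)
    if n=='wrist':
        T=np.eye(4);T[:3,:3]=R.from_euler('xyz',st['ee_rot']).as_matrix();T[:3,3]=st['eef_pos'];T=T@np.array(c['tool_from_camera'])
    else: T=np.array(c['cam_to_world'])
    d=T[:3,:3]@[(uv[0]-c['cx'])/c['fx'],(uv[1]-c['cy'])/c['fy'],1]
    return T[:3,3],d/np.linalg.norm(d)
def onz(n,uv,z,st=None):
    o,d=ray(n,uv,st);return o+d*(z-o[2])/d[2]
def tri(*rs):
    A=sum(np.eye(3)-np.outer(d,d) for o,d in rs);b=sum((np.eye(3)-np.outer(d,d))@o for o,d in rs)
    p=np.linalg.solve(A,b);return p,[np.linalg.norm(np.cross(p-o,d)) for o,d in rs]
np.set_printoptions(precision=4,suppress=True)
E
python3 - <<'E'
from h import *
print('bar -y end',tri(ray('scene',(398,227.5)),ray('side',(295.7,189))))
print('bar +y end',tri(ray('scene',(420,229)),ray('side',(274.5,198.5))))
for uv in((323.6,309),(402.9,290.4),(437.9,350),(349.3,373.2)): print('tray',onz('side',uv,.03))
for uv in((341.3,337.5),(407.5,360.5),): print('mill scene',onz('scene',uv,0))
for uv in((295,263.7),(356.3,245.5),(278,240)): print('mill side',onz('side',uv,0))
print('ring',tri(ray('scene',(416,264)),ray('side',(285,216))),tri(ray('scene',(461,325)),ray('side',(258,258))), onz('side',(258,258),.01),onz('scene',(461,325),.01),onz('side',(285,216),.01))
E
```

```text
bar -y end (array([0.5217, 0.2136, 0.234 ]), [np.float64(1.7298633247866195e-05), np.float64(1.7298633247686868e-05)])
bar +y end (array([0.4606, 0.2487, 0.1968]), [np.float64(0.002213016974561945), np.float64(0.0022130169745621445)])
tray [ 0.4784 -0.1115  0.03  ]
tray [ 0.7215 -0.1291  0.03  ]
tray [ 0.6941 -0.3743  0.03  ]
tray [ 0.4499 -0.3559  0.03  ]
mill scene [0.6983 0.155  0.    ]
mill scene [0.6886 0.3194 0.    ]
mill side [0.4846 0.1513 0.    ]
mill side [0.7041 0.1619 0.    ]
mill side [0.4752 0.2952 0.    ]
ring (array([0.4942, 0.2599, 0.1148]), [np.float64(0.0013578289117957376), np.float64(0.0013578289117956964)]) (array([ 0.4201,  0.393 , -0.1274]), [np.float64(0.0032523306728517933), np.float64(0.0032523306728518032)]) [0.3815 0.2143 0.01  ] [0.5399 0.4026 0.01  ] [0.5396 0.4088 0.01  ]
```

Nut bar centre is about (0.491,0.233,0.215), heading −30°, nut at φ≈−0.5 rad from the mill's x, which fits the description. Tray centre is about (0.586,−0.243), yaw −5°. Moving over the nut with the closing axis across the bar.

```bash
python3 -m crank '[{"dx":-0.02,"dy":0.02,"dz":0.04,"twist":7,"grip":1},{"dx":-0.04,"dy":0.05,"dz":0.06,"twist":14,"grip":1},{"dx":-0.06,"dy":0.08,"dz":0.08,"twist":21,"grip":1},{"dx":-0.09,"dy":0.11,"dz":0.08,"twist":28,"grip":1},{"dx":-0.11,"dy":0.14,"dz":0.08,"twist":35,"grip":1}]' 10
python3 -m crank '[{"dx":-0.02,"dy":0.03,"dz":0,"twist":7,"grip":1},{"dx":-0.04,"dy":0.06,"dz":0,"twist":14,"grip":1},{"dx":-0.06,"dy":0.08,"dz":0,"twist":20,"grip":1},{"dx":-0.074,"dy":0.094,"dz":0,"twist":25,"grip":1},{"dx":-0.074,"dy":0.094,"dz":0,"twist":25,"grip":1}]'
python3 - <<'E'
from h import *
st,_=snap('wrist','w1.png'); print(st['q'],st['eef_pos'],st['ee_rot'],st['t'])
E
```

```text
t: 0.52
eef_pos: [0.5641, 0.1406, 0.3081]
ee_rot: [-3.139, -0.0, -0.955]
force: [0.8, 1.6, -0.8]
width: 0.0878
gripper_force: 0.0
t: 0.93
eef_pos: [0.4887, 0.2361, 0.3066]
ee_rot: [-3.141, 0.001, -0.515]
force: [0.5, 0.5, -0.1]
width: 0.0875
gripper_force: 0.0
[ 0.8106  0.0968 -0.149  -0.0008 -1.3247  0.2452] [0.4887 0.2361 0.3066] [-3.1411  0.0007 -0.5152] 0.9333
```

View pics/w1.png

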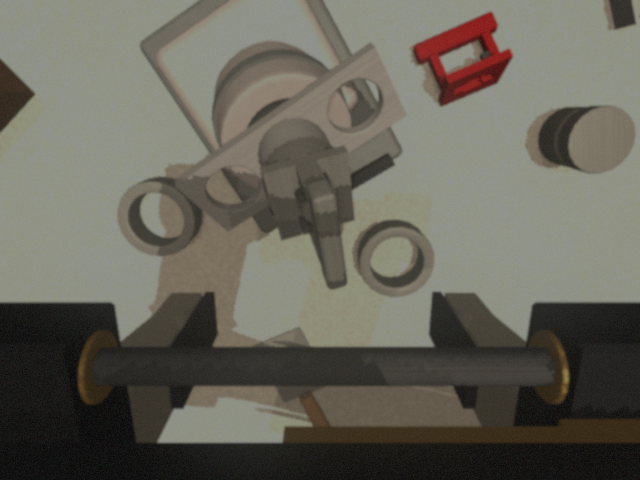

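Wrist view shows the grey nut's bow at about (310–340,150–285), the spacer beneath it at (292,145), and loose larger rings at (162,215) and (395,258). Enlarging to confirm and measure.

Run:
```python
import cv2
a=cv2.imread('pics/w1.png')[110:300,235:365]
cv2.imwrite('pics/c2.png',cv2.resize(a,None,fx=3,fy=3,interpolation=cv2.INTER_CUBIC))
from h import *
st=dict(eef_pos=np.array([.4887,.2361,.3066]),ee_rot=np.array([-3.1411,.0007,-.5152]))
c=arm.get_calibration('wrist')
T=np.eye(4);T[:3,:3]=R.from_euler('xyz',st['ee_rot']).as_matrix();T[:3,3]=st['eef_pos'];T=np.linalg.inv(T@np.array(c['tool_from_camera']))
z=np.array([-.5*.9987,-.5*.05,.866]);my=np.array([-.05,.9987,0]);mx=np.cross(my,z)
phi=-.5;nx=np.cos(phi)*mx+np.sin(phi)*my;ny=np.cross(z,nx);m=np.array([.491,.233,.2146])
for p in (m+.009*z+.04*nx,m+.009*z-.04*nx,m-.049*z):
    for s in((-.007,.007)):
        q=T[:3,:3]@(p+s*ny)+T[:3,3];print(p,[q[0]/q[2]*c['fx']+c['cx'],q[1]/q[2]*c['fy']+c['cy']], 'crop',[(q[0]/q[2]*c['fx']+c['cx']-235)*3,(q[1]/q[2]*c['fy']+c['cy']-110)*3])
```

```text
[0.5178 0.2151 0.2399] [np.float64(343.08216397673766), np.float64(192.98606475855212)] crop [np.float64(324.246491930213), np.float64(248.95819427565635)]
[0.5178 0.2151 0.2399] [np.float64(317.8887752811294), np.float64(197.31045626337408)] crop [np.float64(248.66632584338828), np.float64(261.93136879012224)]
[0.4552 0.2504 0.2048] [np.float64(339.52471364660767), np.float64(289.74070508410097)] crop [np.float64(313.574140939823), np.float64(539.222115252303)]
[0.4552 0.2504 0.2048] [np.float64(319.21123680383334), np.float64(294.15280152391387)] crop [np.float64(252.63371041150003), np.float64(552.4584045717415)]
[0.5155 0.2342 0.1722] [np.float64(316.33719951785497), np.float64(190.7646261832525)] crop [np.float64(244.0115985535649), np.float64(242.29387854975747)]
[0.5155 0.2342 0.1722] [np.float64(296.7341040930339), np.float64(194.06687298905035)] crop [np.float64(185.20231227910176), np.float64(252.20061896715106)]
```

View pics/c2.png

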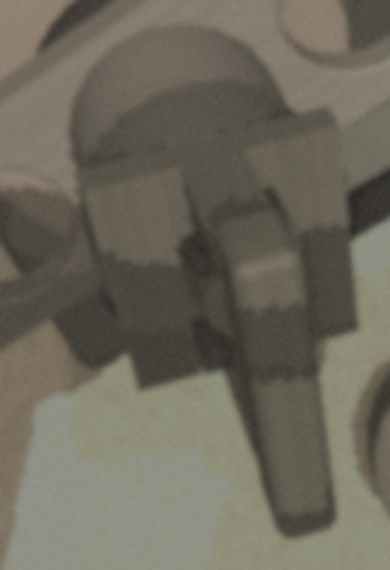

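Run:
```python
from h import *
from scipy.optimize import least_squares
st=dict(eef_pos=np.array([.4887,.2361,.3066]),ee_rot=np.array([-3.1411,.0007,-.5152]))
z=np.array([-.5*.9987,-.5*.05,.866]);my=np.array([-.05,.9987,0]);mx=np.cross(my,z)
obs=np.array([[300,255],[230,270],[333,512],[278,522]])/3+[235,110]
c=arm.get_calibration('wrist')
T=np.eye(4);T[:3,:3]=R.from_euler('xyz',st['ee_rot']).as_matrix();T[:3,3]=st['eef_pos'];T=np.linalg.inv(T@np.array(c['tool_from_camera']))
def f(v):
    phi,x,y=v;nx=np.cos(phi)*mx+np.sin(phi)*my;ny=np.cross(z,nx);m=np.array([x,y,.2146]);o=[]
    for a in(.04,-.04):
        for s in(-.007,.007):
            q=T[:3,:3]@(m+.009*z+a*nx+s*ny)+T[:3,3];o.append([q[0]/q[2]*c['fx']+c['cx'],q[1]/q[2]*c['fy']+c['cy']])
    return (np.array(o)-obs).ravel()
r=least_squares(f,[-.5,.491,.233]);print(r.x,r.fun)
p=r.x[0];nx=np.cos(p)*mx+np.sin(p)*my;print('heading',np.degrees(np.arctan2(nx[1],nx[0])))
```

```text
[-0.368   0.4923  0.2315] [-0.0726 -4.7519 -1.9448 -2.6655  2.1477  3.5855  0.3827  6.3945]
heading -21.13399254662504
```

```bash
python3 -m crank '[{"dx":0.003,"dy":-0.004,"dz":-0.03,"twist":6,"grip":0},{"dx":0.003,"dy":-0.004,"dz":-0.06,"twist":6,"grip":0},{"dx":0.003,"dy":-0.004,"dz":-0.09,"twist":6,"grip":0},{"dx":0.003,"dy":-0.004,"dz":-0.11,"twist":6,"grip":0},{"dx":0.003,"dy":-0.004,"dz":-0.11,"twist":6,"grip":0}]' 10
python3 -m crank '[{"grip":-1},{"grip":-1},{"grip":-1},{"grip":-1},{"grip":-1}]' 10
python3 -m crank '[{"grip":-1},{"grip":-1},{"grip":-1},{"grip":-1},{"grip":-1}]' 10
python3 -c "
from h import *
s=arm.get_state();print(s['moment'],s['force'])"
```

```text
t: 1.4
eef_pos: [0.4921, 0.2276, 0.1918]
ee_rot: [3.135, 0.004, -0.422]
force: [-0.1, -1.0, 0.0]
width: 0.0601
gripper_force: 0.0
[-0.1569  0.1805  0.0137] [-0.1471 -1.0425  0.0185]invalid input at $[0]: expected keys dx, dy, dz, twist, grip
invalid input at $[0]: expected keys dx, dy, dz, twist, grip
```

```bash
python3 -m crank '[{"dx":0,"dy":0,"dz":0,"twist":0,"grip":-1},{"dx":0,"dy":0,"dz":0,"twist":0,"grip":-1},{"dx":0,"dy":0,"dz":0,"twist":0,"grip":-1},{"dx":0,"dy":0,"dz":0,"twist":0,"grip":-1},{"dx":0,"dy":0,"dz":0,"twist":0,"grip":-1}]' 10
python3 -m crank '[{"dx":0,"dy":0,"dz":0,"twist":0,"grip":-1},{"dx":0,"dy":0,"dz":0,"twist":0,"grip":-1},{"dx":0,"dy":0,"dz":0,"twist":0,"grip":-1},{"dx":0,"dy":0,"dz":0,"twist":0,"grip":-1},{"dx":0,"dy":0,"dz":0,"twist":0,"grip":-1}]' 10
python3 -c "
from h import *
s=arm.get_state();print(s['moment'],s['force'])"
```

```text
t: 1.82
eef_pos: [0.4945, 0.2303, 0.1978]
ee_rot: [-3.14, -0.001, -0.419]
force: [0.5, 0.2, 0.2]
width: 0.0266
gripper_force: 0.0
t: 2.23
eef_pos: [0.4941, 0.23, 0.197]
ee_rot: [-3.141, -0.0, -0.419]
force: [-2.9, -0.0, 4.6]
width: 0.0164
gripper_force: 9.9
[-0.0374  0.8812  0.0225] [-2.8796 -0.0106  4.6051]
```

```bash
python3 -m crank '[{"dx":0,"dy":0,"dz":0,"twist":4,"grip":-1},{"dx":0,"dy":0,"dz":0,"twist":8,"grip":-1},{"dx":0,"dy":0,"dz":0,"twist":12,"grip":-1},{"dx":0,"dy":0,"dz":0,"twist":16,"grip":-1},{"dx":0,"dy":0,"dz":0,"twist":20,"grip":-1}]' 12
python3 -c "
from h import *
s=arm.get_state();print(s['moment'],s['force'])"
python3 -m crank '[{"dx":0,"dy":0,"dz":0,"twist":2,"grip":-1},{"dx":0,"dy":0,"dz":0,"twist":4,"grip":-1},{"dx":0,"dy":0,"dz":0,"twist":6,"grip":-1},{"dx":0,"dy":0,"dz":0,"twist":8,"grip":-1},{"dx":0,"dy":0,"dz":0,"twist":10,"grip":-1}]' 12
python3 -c "
from h import *
s=arm.get_state();print(s['moment'],s['force'])"
```

```text
t: 2.65
eef_pos: [0.4938, 0.2298, 0.1963]
ee_rot: [3.141, 0.0, -0.067]
force: [-1.1, -0.3, 0.1]
width: 0.0144
gripper_force: 12.0
[-0.0634  0.2832 -0.0221] [-1.1088 -0.3103  0.1162]
t: 3.07
eef_pos: [0.4934, 0.2294, 0.1961]
ee_rot: [3.141, 0.002, 0.106]
force: [-2.4, -1.5, 2.0]
width: 0.0141
gripper_force: 12.1
[-0.6054  0.8683 -0.2438] [-2.4048 -1.4953  1.992 ]
```

```bash
for i in 1; do
python3 -m crank '[{"dx":0,"dy":0,"dz":0,"twist":1,"grip":-1},{"dx":0,"dy":0,"dz":0,"twist":2,"grip":-1},{"dx":0,"dy":0,"dz":0,"twist":3,"grip":-1},{"dx":0,"dy":0,"dz":0,"twist":4,"grip":-1},{"dx":0,"dy":0,"dz":0,"twist":5,"grip":-1}]' 12
python3 -c "
from h import *
s=arm.get_state();print(s['moment'],s['force'],s['width'])"
python3 -m crank '[{"dx":0,"dy":0,"dz":0,"twist":1,"grip":-1},{"dx":0,"dy":0,"dz":0,"twist":2,"grip":-1},{"dx":0,"dy":0,"dz":0,"twist":3,"grip":-1},{"dx":0,"dy":0,"dz":0,"twist":4,"grip":-1},{"dx":0,"dy":0,"dz":0,"twist":5,"grip":-1}]' 12
python3 -c "
from h import *
s=arm.get_state();print(s['moment'],s['force'],s['width'])"
done
```

```text
t: 3.48
eef_pos: [0.4937, 0.2296, 0.1964]
ee_rot: [3.141, 0.001, 0.193]
force: [-2.7, -2.9, 2.2]
width: 0.0145
gripper_force: 12.2
[-1.051   1.2755 -0.2472] [-2.714  -2.9167  2.247 ] 0.014470752547791897
t: 3.9
eef_pos: [0.4939, 0.2298, 0.1965]
ee_rot: [3.141, 0.0, 0.281]
force: [-3.8, -2.8, 2.3]
width: 0.0151
gripper_force: 12.2
[-1.1672  1.4162 -0.2198] [-3.7989 -2.768   2.2573] 0.015070558733480564
```

```bash
for i in 1; do
python3 -m crank '[{"dx":0,"dy":0,"dz":0,"twist":1.5,"grip":-1},{"dx":0,"dy":0,"dz":0,"twist":3,"grip":-1},{"dx":0,"dy":0,"dz":0,"twist":4.5,"grip":-1},{"dx":0,"dy":0,"dz":0,"twist":6,"grip":-1},{"dx":0,"dy":0,"dz":0,"twist":7,"grip":-1}]' 12
python3 -c "
from h import *
s=arm.get_state();print(s['moment'],s['force'],s['width'])"
python3 -m crank '[{"dx":0,"dy":0,"dz":0,"twist":1.5,"grip":-1},{"dx":0,"dy":0,"dz":0,"twist":3,"grip":-1},{"dx":0,"dy":0,"dz":0,"twist":4.5,"grip":-1},{"dx":0,"dy":0,"dz":0,"twist":6,"grip":-1},{"dx":0,"dy":0,"dz":0,"twist":7,"grip":-1}]' 12
python3 -c "
from h import *
s=arm.get_state();print(s['moment'],s['force'],s['width']);snap('wrist','w2.png')"
done
```

```text
t: 4.32
eef_pos: [0.494, 0.2302, 0.1966]
ee_rot: [-3.141, -0.0, 0.403]
force: [-4.6, -0.7, 1.7]
width: 0.0159
gripper_force: 12.5
[-0.671   1.5455 -0.2903] [-4.6463 -0.656   1.7111] 0.01588748818768717
t: 4.73
eef_pos: [0.4941, 0.23, 0.1966]
ee_rot: [3.142, -0.0, 0.525]
force: [-3.6, -1.4, 3.1]
width: 0.0162
gripper_force: 12.6
[-1.0846  1.3235 -0.2848] [-3.6186 -1.4167  3.1179] 0.016229233452431727
```

View pics/w2.png

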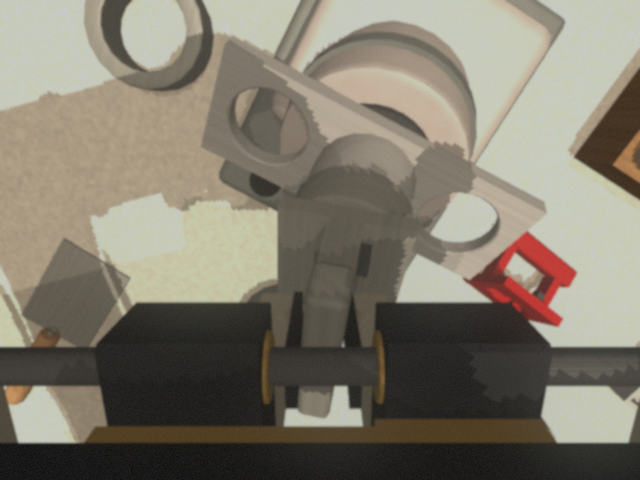

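View: bar (335,250)–(315,410) is following the fingers, no stop yet. Continuing.

```bash
for i in 1; do
python3 -m crank '[{"dx":0,"dy":0,"dz":0,"twist":1.5,"grip":-1},{"dx":0,"dy":0,"dz":0,"twist":3,"grip":-1},{"dx":0,"dy":0,"dz":0,"twist":4.5,"grip":-1},{"dx":0,"dy":0,"dz":0,"twist":6,"grip":-1},{"dx":0,"dy":0,"dz":0,"twist":7,"grip":-1}]' 12
python3 -c "
from h import *
s=arm.get_state();print(s['moment'],s['force'],s['width'])"
python3 -m crank '[{"dx":0,"dy":0,"dz":0,"twist":1.5,"grip":-1},{"dx":0,"dy":0,"dz":0,"twist":3,"grip":-1},{"dx":0,"dy":0,"dz":0,"twist":4.5,"grip":-1},{"dx":0,"dy":0,"dz":0,"twist":6,"grip":-1},{"dx":0,"dy":0,"dz":0,"twist":7,"grip":-1}]' 12
python3 -c "
from h import *
s=arm.get_state();print(s['moment'],s['force'],s['width'])"
done
```

```text
t: 5.2
eef_pos: [0.4943, 0.2298, 0.1966]
ee_rot: [3.141, -0.0, 0.647]
force: [-2.0, -3.7, 0.2]
width: 0.0174
gripper_force: 13.5
[-1.457   0.4738 -0.3738] [-2.006  -3.6542  0.2427] 0.01737630391983582
t: 5.62
eef_pos: [0.4944, 0.2297, 0.1966]
ee_rot: [3.141, -0.0, 0.769]
force: [0.2, -4.6, 0.6]
width: 0.0188
gripper_force: 14.8
[-1.7672 -0.0754 -0.435 ] [ 0.1748 -4.6294  0.5717] 0.018770022824890778
```

Run:
```python
from h import *
st,im=snap('wrist','w3.png')
a=cv2.imread('pics/w2.png')[180:430,220:420];b=cv2.imread('pics/w3.png')[180:430,220:420]
cv2.imwrite('pics/c3.png',cv2.resize(np.hstack([a,b]),None,fx=2,fy=2,interpolation=cv2.INTER_CUBIC))
```

```text
(no output)
```

View pics/c3.png

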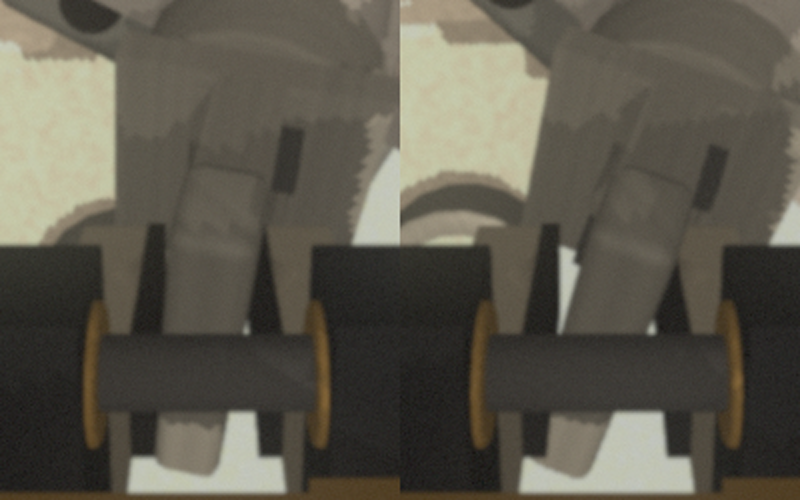

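```bash
python3 -m crank '[{"dx":0,"dy":0,"dz":0,"twist":0,"grip":-1},{"dx":0,"dy":0,"dz":0,"twist":0,"grip":-1},{"dx":0,"dy":0,"dz":0,"twist":0,"grip":-1},{"dx":0,"dy":0,"dz":0,"twist":0,"grip":-1},{"dx":0,"dy":0,"dz":0,"twist":0,"grip":-1}]' 30
python3 -c "
from h import *
s=arm.get_state();print(s['moment'],s['force'],s['width'])"
```

```text
t: 6.08
eef_pos: [0.4946, 0.2295, 0.1967]
ee_rot: [3.141, -0.0, 0.767]
force: [1.1, -5.7, 1.3]
width: 0.0176
gripper_force: 31.6
[-2.2201 -0.5999 -0.5921] [ 1.0641 -5.7407  1.329 ] 0.017581952449768314
```

```bash
python3 -m crank '[{"dx":0,"dy":0,"dz":0,"twist":-2,"grip":-1},{"dx":0,"dy":0,"dz":0,"twist":-4,"grip":-1},{"dx":0,"dy":0,"dz":0,"twist":-6,"grip":-1},{"dx":0,"dy":0,"dz":0,"twist":-7,"grip":-1},{"dx":0,"dy":0,"dz":0,"twist":-7,"grip":-1}]' 20
python3 -c "
from h import *
s=arm.get_state();print(s['moment'],s['force'],s['width'])"
```

```text
t: 6.5
eef_pos: [0.4947, 0.23, 0.1967]
ee_rot: [3.141, -0.001, 0.645]
force: [2.9, -3.9, -1.5]
width: 0.0167
gripper_force: 18.9
[-1.6529 -1.3762 -0.1286] [ 2.9027 -3.8954 -1.485 ] 0.016655907502467357
```

```bash
python3 -m crank '[{"dx":0,"dy":0,"dz":0,"twist":-1,"grip":-1},{"dx":-0.001,"dy":0,"dz":0.002,"twist":-1,"grip":-1},{"dx":-0.002,"dy":0,"dz":0.0035,"twist":-1,"grip":-1},{"dx":-0.003,"dy":0,"dz":0.005,"twist":-1,"grip":-1},{"dx":-0.004,"dy":0,"dz":0.007,"twist":-1,"grip":-1}]' 25
python3 -c "
from h import *
s=arm.get_state();print(s['moment'],s['force'],s['width'])"
```

```text
t: 6.92
eef_pos: [0.4903, 0.2301, 0.2028]
ee_rot: [3.142, 0.0, 0.629]
force: [4.7, -1.7, -5.4]
width: 0.0166
gripper_force: 23.5
[-0.9876 -1.8961 -0.059 ] [ 4.6945 -1.7482 -5.3957] 0.016649900297339124
```

```bash
python3 -m crank '[{"dx":-0.001,"dy":0,"dz":0.002,"twist":0,"grip":-1},{"dx":-0.002,"dy":0,"dz":0.004,"twist":0,"grip":-1},{"dx":-0.003,"dy":0,"dz":0.006,"twist":0,"grip":-1},{"dx":-0.0045,"dy":0,"dz":0.008,"twist":0,"grip":-1},{"dx":-0.006,"dy":0,"dz":0.010,"twist":0,"grip":-1}]' 25
python3 -c "
from h import *
s=arm.get_state();print(s['moment'],s['force'],s['width'])
snap('scene','s2.png');snap('wrist','w4.png')
a=cv2.imread('pics/s2.png')[180:310,330:470];b=cv2.imread('pics/w4.png')[100:430,220:420]
cv2.imwrite('pics/c4.png',np.hstack([cv2.resize(a,(500,464),interpolation=2),cv2.resize(b,(281,464),interpolation=2)]))"
```

```text
t: 7.33
eef_pos: [0.4843, 0.2304, 0.2137]
ee_rot: [-3.141, -0.001, 0.629]
force: [4.4, -1.1, -3.4]
width: 0.0157
gripper_force: 23.7
[-0.7031 -1.442  -0.037 ] [ 4.3886 -1.077  -3.4162] 0.015657959707827948
```

View pics/c4.png

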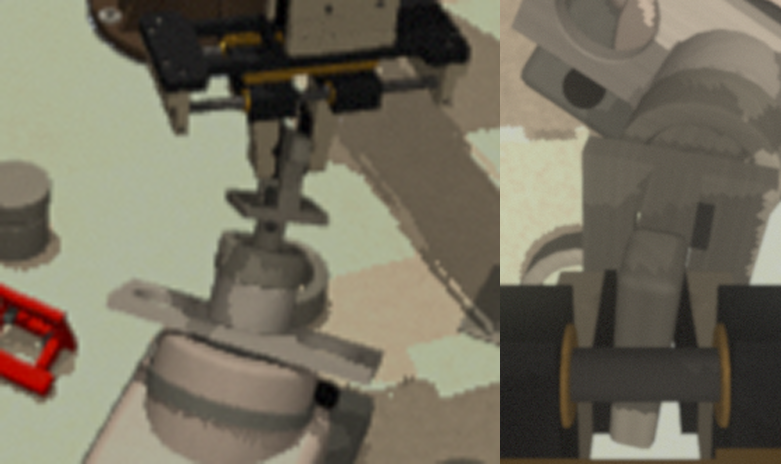

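Nut is off its seat and coming along the neck (plate seen clear of the spacer). Finish the draw and lift.

```bash
python3 -m crank '[{"dx":-0.0035,"dy":0,"dz":0.006,"twist":0,"grip":-1},{"dx":-0.007,"dy":0,"dz":0.012,"twist":0,"grip":-1},{"dx":-0.0105,"dy":-0.001,"dz":0.018,"twist":0,"grip":-1},{"dx":-0.014,"dy":-0.001,"dz":0.024,"twist":0,"grip":-1},{"dx":-0.0175,"dy":-0.001,"dz":0.030,"twist":0,"grip":-1}]' 25
python3 -m crank '[{"dx":-0.004,"dy":-0.01,"dz":0.015,"twist":-2,"grip":-1},{"dx":-0.005,"dy":-0.03,"dz":0.025,"twist":-5,"grip":-1},{"dx":-0.005,"dy":-0.06,"dz":0.03,"twist":-9,"grip":-1},{"dx":0,"dy":-0.10,"dz":0.03,"twist":-13,"grip":-1},{"dx":0.005,"dy":-0.14,"dz":0.03,"twist":-17,"grip":-1}]' 25
python3 -m crank '[{"dx":0.005,"dy":-0.04,"dz":0,"twist":-5,"grip":-1},{"dx":0.01,"dy":-0.08,"dz":0,"twist":-10,"grip":-1},{"dx":0.015,"dy":-0.12,"dz":0,"twist":-15,"grip":-1},{"dx":0.015,"dy":-0.16,"dz":0,"twist":-19,"grip":-1},{"dx":0.015,"dy":-0.2,"dz":0,"twist":-24,"grip":-1}]' 25
python3 -m crank '[{"dx":0.002,"dy":-0.04,"dz":0,"twist":0,"grip":-1},{"dx":0.005,"dy":-0.08,"dz":0,"twist":0,"grip":-1},{"dx":0.007,"dy":-0.12,"dz":-0.03,"twist":0,"grip":-1},{"dx":0.007,"dy":-0.16,"dz":-0.07,"twist":0,"grip":-1},{"dx":0.007,"dy":-0.195,"dz":-0.10,"twist":0,"grip":-1}]' 25
python3 -m crank '[{"dx":0,"dy":0,"dz":0,"twist":0,"grip":-1},{"dx":0,"dy":0,"dz":0,"twist":0,"grip":-1},{"dx":0,"dy":0,"dz":0,"twist":0,"grip":-1},{"dx":0,"dy":0,"dz":0,"twist":0,"grip":-1},{"dx":0,"dy":0,"dz":0,"twist":0,"grip":-1}]' 25
python3 -c "
from h import *
s=arm.get_state();print(s['moment'],s['force'],s['width'])
snap('scene','s3.png');snap('wrist','w5.png');snap('side','d3.png')
a=cv2.imread('pics/s3.png')[150:310,150:350];d=cv2.imread('pics/d3.png')[230:390,300:460];b=cv2.imread('pics/w5.png')
cv2.imwrite('pics/c5.png',np.hstack([np.vstack([cv2.resize(a,(375,300),interpolation=2),cv2.resize(d,(375,300),interpolation=2)]),cv2.resize(b[60:,160:480],(420,600),interpolation=2)]))"
```

```text
t: 7.85
eef_pos: [0.466, 0.229, 0.2444]
ee_rot: [-3.141, -0.0, 0.628]
force: [-0.1, 0.2, -4.4]
width: 0.0136
gripper_force: 25.0
t: 8.27
eef_pos: [0.4711, 0.0883, 0.2747]
ee_rot: [-3.141, -0.002, 0.33]
force: [1.0, -0.1, -3.9]
width: 0.0133
gripper_force: 25.0
t: 8.68
eef_pos: [0.4861, -0.1127, 0.2743]
ee_rot: [-3.141, -0.001, -0.09]
force: [2.0, 0.4, -2.9]
width: 0.0137
gripper_force: 25.0
t: 9.1
eef_pos: [0.4934, -0.287, 0.1919]
ee_rot: [-3.142, -0.002, -0.088]
force: [0.9, 0.7, -3.4]
width: 0.014
gripper_force: 25.0
t: 9.52
eef_pos: [0.4944, -0.2846, 0.1936]
ee_rot: [3.141, -0.003, -0.086]
force: [-0.2, 0.4, -3.3]
width: 0.0142
gripper_force: 25.0
[-0.0785  0.0594  0.016 ] [-0.196   0.3638 -3.3143] 0.014233732972786853
```

View pics/c5.png

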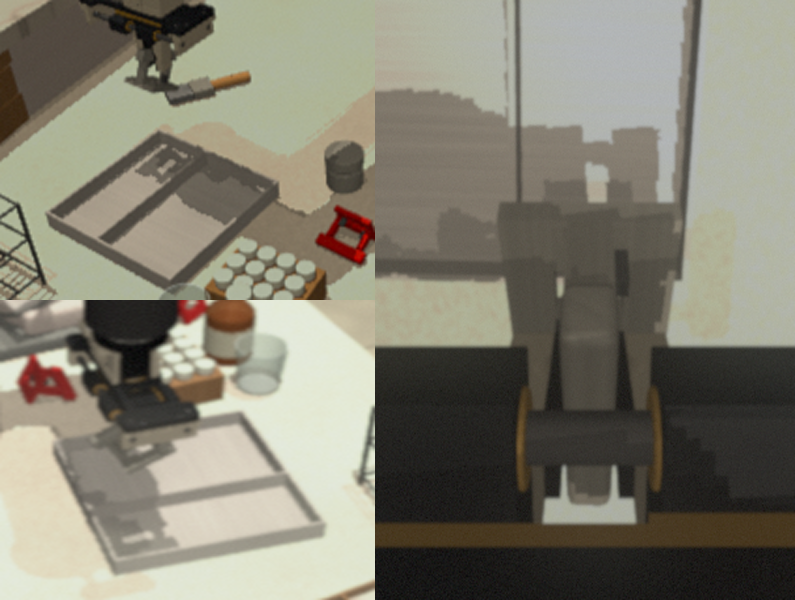

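Run:
```python
from h import *
st=arm.get_state()
for uv in((392.4,255.9),(269,250),(268,70),(404,70)): print(onz('wrist',uv,.03,st))
```

```text
[ 0.4575 -0.3369  0.03  ]
[ 0.4709 -0.2396  0.03  ]
[ 0.6031 -0.2553  0.03  ]
[ 0.5949 -0.3504  0.03  ]
```

Run:
```python
from h import *
print('scene rim corners')
for uv in((175.6,264.7),(236.9,220.9),(298.3,247.6),(241.7,300.9)): print(onz('scene',uv,.03))
# wrist gradient along rows: edges
g=cv2.cvtColor(cv2.imread('pics/w5.png'),cv2.COLOR_BGR2GRAY).astype(int)
st=arm.get_state()
for r in(75,90,110,130):
    d=np.abs(np.diff(cv2.GaussianBlur(g[r-2:r+3].astype(np.float32),(3,5),0).mean(0)));pk=[i for i in range(2,637) if d[i]>5 and d[i]==d[i-2:i+3].max()]
    print(r,[(i,round(d[i],1),np.round(onz('wrist',(i,r),.03,st)[1],4)) for i in pk])
c=arm.get_calibration('wrist');T=np.eye(4);T[:3,:3]=R.from_euler('xyz',st['ee_rot']).as_matrix();T[:3,3]=st['eef_pos'];T=np.linalg.inv(T@np.array(c['tool_from_camera']))
```

```text
scene rim corners
[ 0.7013 -0.3595  0.03  ]
[ 0.4591 -0.3265  0.03  ]
[ 0.4849 -0.088   0.03  ]
[ 0.7299 -0.1121  0.03  ]
75 [(62, np.float32(26.5), np.float64(-0.1105)), (81, np.float32(25.6), np.float64(-0.1238)), (258, np.float32(7.5), np.float64(-0.2479)), (261, np.float32(6.8), np.float64(-0.25)), (266, np.float32(26.7), np.float64(-0.2535)), (270, np.float32(24.4), np.float64(-0.2563)), (394, np.float32(15.2), np.float64(-0.3433)), (401, np.float32(15.2), np.float64(-0.3482)), (407, np.float32(30.9), np.float64(-0.3524))]
90 [(64, np.float32(25.6), np.float64(-0.1093)), (83, np.float32(24.3), np.float64(-0.1227)), (257, np.float32(12.3), np.float64(-0.2459)), (260, np.float32(10.9), np.float64(-0.248)), (266, np.float32(25.7), np.float64(-0.2523)), (270, np.float32(25.5), np.float64(-0.2551)), (392, np.float32(10.7), np.float64(-0.3415)), (400, np.float32(15.0), np.float64(-0.3471)), (406, np.float32(29.9), np.float64(-0.3514))]
110 [(35, np.float32(6.6), np.float64(-0.0849)), (67, np.float32(25.5), np.float64(-0.1078)), (85, np.float32(26.7), np.float64(-0.1207)), (258, np.float32(7.8), np.float64(-0.2448)), (261, np.float32(8.9), np.float64(-0.247)), (266, np.float32(25.6), np.float64(-0.2506)), (270, np.float32(26.2), np.float64(-0.2534)), (393, np.float32(15.4), np.float64(-0.3417)), (398, np.float32(14.2), np.float64(-0.3453)), (404, np.float32(30.5), np.float64(-0.3496))]
130 [(69, np.float32(13.7), np.float64(-0.1056)), (88, np.float32(14.4), np.float64(-0.1194)), (234, np.float32(12.5), np.float64(-0.2256)), (259, np.float32(5.6), np.float64(-0.2437)), (266, np.float32(25.2), np.float64(-0.2488)), (270, np.float32(26.5), np.float64(-0.2517)), (390, np.float32(14.9), np.float64(-0.339)), (396, np.float32(13.3), np.float64(-0.3433)), (403, np.float32(27.7), np.float64(-0.3484))]
```

```bash
python3 -m crank '[{"dx":0.003,"dy":-0.011,"dz":-0.035,"twist":0,"grip":-1},{"dx":0.003,"dy":-0.011,"dz":-0.07,"twist":0,"grip":-1},{"dx":0.003,"dy":-0.011,"dz":-0.105,"twist":0,"grip":-1},{"dx":0.003,"dy":-0.011,"dz":-0.125,"twist":0,"grip":-1},{"dx":0.003,"dy":-0.011,"dz":-0.135,"twist":0,"grip":-1}]' 25
python3 -m crank '[{"dx":0,"dy":0,"dz":0,"twist":0,"grip":-1},{"dx":0,"dy":0,"dz":-0.002,"twist":0,"grip":-1},{"dx":0,"dy":0,"dz":-0.005,"twist":0,"grip":-1},{"dx":0,"dy":0,"dz":-0.008,"twist":0,"grip":-1},{"dx":0,"dy":0,"dz":-0.010,"twist":0,"grip":-1}]' 15
python3 -m crank '[{"dx":0,"dy":0,"dz":-0.001,"twist":0,"grip":-1},{"dx":0,"dy":0,"dz":-0.002,"twist":0,"grip":-1},{"dx":0,"dy":0,"dz":-0.003,"twist":0,"grip":-1},{"dx":0,"dy":0,"dz":-0.004,"twist":0,"grip":-1},{"dx":0,"dy":0,"dz":-0.005,"twist":0,"grip":-1}]' 10
python3 -c "
from h import *
s=arm.get_state();print(s['moment'],s['force'],s['width'])"
```

```text
t: 10.08
eef_pos: [0.4948, -0.2956, 0.0541]
ee_rot: [-3.141, 0.004, -0.087]
force: [-1.4, -0.2, -3.1]
width: 0.0138
gripper_force: 25.0
t: 10.5
eef_pos: [0.4972, -0.2966, 0.0479]
ee_rot: [3.141, -0.002, -0.087]
force: [-0.1, -0.6, -2.9]
width: 0.0139
gripper_force: 15.0
t: 10.92
eef_pos: [0.4979, -0.2969, 0.0431]
ee_rot: [3.141, -0.003, -0.087]
force: [1.6, 1.9, 8.5]
width: 0.0139
gripper_force: 10.0
[ 0.6843 -0.236   0.0119] [1.6089 1.9307 8.5367] 0.013859699736293044
```

```bash
python3 -m crank '[{"dx":0.005,"dy":0,"dz":0,"twist":0,"grip":-1},{"dx":0.010,"dy":-0.001,"dz":-0.0008,"twist":0,"grip":-1},{"dx":0.015,"dy":-0.001,"dz":-0.0025,"twist":0,"grip":-1},{"dx":0.020,"dy":-0.002,"dz":-0.0045,"twist":0,"grip":-1},{"dx":0.025,"dy":-0.002,"dz":-0.0065,"twist":0,"grip":-1}]' 8
python3 -m crank '[{"dx":0,"dy":0,"dz":-0.0005,"twist":0,"grip":-1},{"dx":0,"dy":0,"dz":-0.001,"twist":0,"grip":-1},{"dx":0,"dy":0,"dz":-0.001,"twist":0,"grip":-1},{"dx":0,"dy":0,"dz":-0.001,"twist":0,"grip":-1},{"dx":0,"dy":0,"dz":-0.001,"twist":0,"grip":-1}]' 5
python3 -c "
from h import *
s=arm.get_state();print(s['moment'],s['force'],s['width'])
snap('wrist','w6.png');g=cv2.imread('pics/w6.png');cv2.imwrite('pics/c6.png',g[:,130:510])"
```

```text
t: 11.33
eef_pos: [0.5218, -0.2986, 0.0349]
ee_rot: [-3.142, 0.001, -0.087]
force: [-0.9, -0.5, -1.9]
width: 0.0139
gripper_force: 8.0
t: 11.75
eef_pos: [0.5213, -0.2984, 0.0344]
ee_rot: [-3.142, 0.0, -0.087]
force: [1.1, 0.2, -1.5]
width: 0.014
gripper_force: 5.0
[-0.1635 -0.3513 -0.0031] [ 1.1068  0.2143 -1.5194] 0.014041206680581288
```

```bash
python3 -m crank '[{"dx":0,"dy":0,"dz":-0.0005,"twist":0,"grip":-1},{"dx":0,"dy":0,"dz":-0.001,"twist":0,"grip":-1},{"dx":0,"dy":0,"dz":-0.0015,"twist":0,"grip":-1},{"dx":0,"dy":0,"dz":-0.002,"twist":0,"grip":-1},{"dx":0,"dy":0,"dz":-0.002,"twist":0,"grip":-1}]' 5
python3 -c "
from h import *
s=arm.get_state();print(s['moment'],s['force'],s['width'])"
python3 -m crank '[{"dx":0,"dy":0,"dz":-0.0005,"twist":0,"grip":-1},{"dx":0,"dy":0,"dz":-0.001,"twist":0,"grip":-1},{"dx":0,"dy":0,"dz":-0.0015,"twist":0,"grip":-1},{"dx":0,"dy":0,"dz":-0.002,"twist":0,"grip":-1},{"dx":0,"dy":0,"dz":-0.002,"twist":0,"grip":-1}]' 5
python3 -c "
from h import *
s=arm.get_state();print(s['moment'],s['force'],s['width'])"
```

```text
t: 12.22
eef_pos: [0.5227, -0.2986, 0.0331]
ee_rot: [3.141, -0.002, -0.087]
force: [4.1, 1.4, 4.5]
width: 0.014
gripper_force: 5.0
[ 0.4959 -1.4274 -0.0493] [4.1275 1.4167 4.465 ] 0.01401071186204856
t: 12.63
eef_pos: [0.522, -0.2985, 0.0311]
ee_rot: [3.141, -0.001, -0.087]
force: [2.0, 2.1, 6.4]
width: 0.014
gripper_force: 5.0
[ 0.7162 -0.8492 -0.047 ] [2.0224 2.0856 6.3801] 0.013972459491108898
```

```bash
python3 -m crank '[{"dx":0,"dy":0,"dz":0.001,"twist":0,"grip":-0.65},{"dx":0,"dy":0,"dz":0.001,"twist":0,"grip":-0.6},{"dx":0,"dy":0,"dz":0.001,"twist":0,"grip":-0.5},{"dx":0,"dy":0,"dz":0.001,"twist":0,"grip":-0.4},{"dx":0,"dy":0,"dz":0.001,"twist":0,"grip":-0.3}]' 5
python3 -m crank '[{"dx":0,"dy":0,"dz":0.02,"twist":0,"grip":-0.3},{"dx":0,"dy":0,"dz":0.05,"twist":0,"grip":-0.2},{"dx":0,"dy":0,"dz":0.09,"twist":0,"grip":0},{"dx":0,"dy":0.0,"dz":0.13,"twist":0,"grip":0.5},{"dx":0,"dy":0.0,"dz":0.16,"twist":0,"grip":1}]' 10
python3 -m crank '[{"dx":0,"dy":0,"dz":0,"twist":0,"grip":1},{"dx":0,"dy":0,"dz":0,"twist":0,"grip":1},{"dx":0,"dy":0,"dz":0,"twist":0,"grip":1},{"dx":0,"dy":0.0,"dz":0,"twist":0,"grip":1},{"dx":0,"dy":0.0,"dz":0,"twist":0,"grip":1}]' 10
python3 - <<'E'
from h import *
st,im=snap('wrist','w7.png');np.save('st7.npy',np.r_[st['eef_pos'],st['ee_rot']]);print(st['eef_pos'],st['ee_rot'],st['q'])
# predicted pixels for flat nut at (.5215,-.2985), heading -5deg
c=arm.get_calibration('wrist');T=np.eye(4);T[:3,:3]=R.from_euler('xyz',st['ee_rot']).as_matrix();T[:3,3]=st['eef_pos'];T=np.linalg.inv(T@np.array(c['tool_from_camera']))
def pj(p):
    q=T[:3,:3]@p+T[:3,3];return np.array([q[0]/q[2]*c['fx']+c['cx'],q[1]/q[2]*c['fy']+c['cy']])
h=-.087;u=np.array([np.cos(h),np.sin(h),0]);v=np.array([-u[1],u[0],0]);o=np.array([.5215,-.2985,.004])
k=[pj(o+a*u+b*v+[0,0,z]) for z,A,B in((.058,.04,.007),(.008,.03,.028)) for a,b in((A,B),(A,-B),(-A,-B),(-A,B))]
img=im[:,:,::-1].copy()
for P in(k[:4],k[4:]): cv2.polylines(img,[np.round(np.array(P)).astype(int)],True,(0,255,0),1)
x,y=np.mean(k,0).astype(int);print(np.round(k))
y0=max(0,min(y-110,260));cv2.imwrite('pics/c7.png',cv2.resize(img[y0:y0+220,x-140:x+140],None,fx=2.5,fy=2.5,interpolation=2))
E
```

```text
t: 13.05
eef_pos: [0.5209, -0.2985, 0.031]
ee_rot: [-3.141, 0.001, -0.087]
force: [0.2, 0.5, -0.3]
width: 0.0281
gripper_force: 0.0
t: 13.47
eef_pos: [0.5218, -0.2988, 0.1947]
ee_rot: [3.141, -0.002, -0.087]
force: [0.2, 0.0, 1.2]
width: 0.0495
gripper_force: 0.0
t: 13.88
eef_pos: [0.5207, -0.2982, 0.1899]
ee_rot: [-3.141, 0.003, -0.087]
force: [0.2, 0.5, -0.3]
width: 0.0824
gripper_force: 0.0
[ 0.5207 -0.2982  0.1899] [-3.1411  0.0027 -0.0873] [-0.195   0.2643 -0.2096 -0.0002 -1.0997  1.6785]
[[313. 169.]
 [334. 169.]
 [333. 281.]
 [314. 281.]
 [288. 173.]
 [359. 173.]
 [357. 246.]
 [290. 246.]]
```

View pics/c7.png

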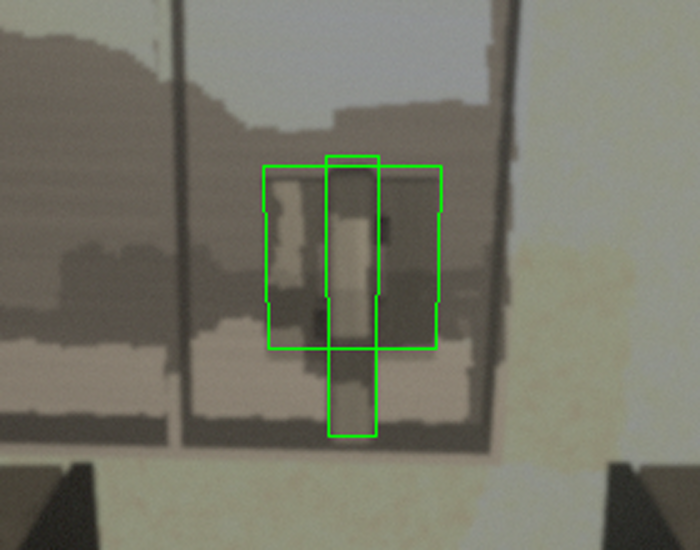

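Nut overlay matches: flat in the narrow compartment at (0.5215,−0.2985). That uses up my pictures, so I'll go on by numbers. Back to the mill for the spacer.

```bash
python3 -m crank '[{"dx":0,"dy":0.03,"dz":0.025,"twist":0,"grip":1},{"dx":0,"dy":0.065,"dz":0.045,"twist":2,"grip":1},{"dx":0,"dy":0.105,"dz":0.055,"twist":4,"grip":1},{"dx":0,"dy":0.145,"dz":0.06,"twist":6,"grip":1},{"dx":0,"dy":0.185,"dz":0.06,"twist":8,"grip":1}]' 20
python3 -m crank '[{"dx":0,"dy":0.04,"dz":0,"twist":0,"grip":1},{"dx":0,"dy":0.08,"dz":0,"twist":0,"grip":1},{"dx":0,"dy":0.12,"dz":0,"twist":0,"grip":1},{"dx":0,"dy":0.16,"dz":0,"twist":0,"grip":1},{"dx":0.001,"dy":0.2,"dz":0,"twist":0,"grip":1}]'
python3 -m crank '[{"dx":0.001,"dy":0.04,"dz":0,"twist":0,"grip":1},{"dx":0.002,"dy":0.08,"dz":0,"twist":0,"grip":1},{"dx":0.003,"dy":0.12,"dz":0,"twist":0,"grip":1},{"dx":0.003,"dy":0.145,"dz":0,"twist":0,"grip":1},{"dx":0.003,"dy":0.145,"dz":0,"twist":0,"grip":1}]'
python3 - <<'E'
from h import *
st,im=snap('wrist','w8.png');print(st['eef_pos'],st['ee_rot'],st['t'])
c=arm.get_calibration('wrist');T=np.eye(4);T[:3,:3]=R.from_euler('xyz',st['ee_rot']).as_matrix();T[:3,3]=st['eef_pos'];T=np.linalg.inv(T@np.array(c['tool_from_camera']))
zz=np.array([-.4994,-.025,.866]);S=np.array([.5514,.2329,.115])
for s in(.0885,.066,.042,.01):
    q=T[:3,:3]@(S+s*zz)+T[:3,3];print(s,q[0]/q[2]*c['fx']+c['cx'],q[1]/q[2]*c['fy']+c['cy'],'px/mm',c['fx']/q[2]/1000)
g=cv2.GaussianBlur(cv2.cvtColor(im,cv2.COLOR_RGB2GRAY),(5,5),0).astype(int)
for r in(150,165,180,195,210,225,240): 
    d=np.abs(g[r,3:]-g[r,:-3]);pk=[(i+1,int(d[i])) for i in range(150,500) if d[i]>9 and d[i]==d[i-4:i+5].max()];print(r,pk)
E
```

```text
t: 14.35
eef_pos: [0.5217, -0.1121, 0.2523]
ee_rot: [3.141, -0.001, 0.054]
force: [0.4, 0.0, 0.4]
width: 0.0878
gripper_force: 0.0
t: 14.77
eef_pos: [0.5217, 0.0884, 0.2509]
ee_rot: [3.141, 0.001, 0.053]
force: [0.8, -0.6, -0.0]
width: 0.0877
gripper_force: 0.0
t: 15.18
eef_pos: [0.5253, 0.2357, 0.2499]
ee_rot: [3.141, 0.001, 0.056]
force: [0.3, -1.3, 0.8]
width: 0.088
gripper_force: 0.0
[0.5253 0.2357 0.2499] [3.1407 0.0013 0.0559] 15.1833
0.0885 330.6391335585062 294.7297843001004 px/mm 1.8106764120408123
0.066 330.23606530970693 263.321148125826 px/mm 1.7003006737893867
0.042 329.8569829772706 233.7815872820958 px/mm 1.5964932108464356
0.01 329.4181230050982 199.58392165481962 px/mm 1.476316308890481
150 [(159, 21), (160, 21), (174, 22), (185, 40), (231, 34), (242, 16), (251, 24), (262, 10), (283, 25), (308, 21), (309, 21), (348, 19), (349, 19), (371, 11), (395, 20), (406, 20), (417, 17), (424, 35)]
165 [(165, 25), (178, 24), (185, 23), (186, 23), (296, 14), (340, 16), (417, 17), (476, 47)]
180 [(163, 25), (176, 21), (177, 21), (186, 36), (232, 29), (406, 18), (411, 17), (421, 39), (475, 49)]
195 [(175, 21), (176, 21), (194, 18), (214, 36), (232, 31), (255, 12), (289, 13), (367, 10), (402, 34), (403, 34), (412, 13), (419, 44), (443, 52), (463, 12), (464, 12), (471, 21), (472, 21), (481, 37), (482, 37), (496, 54)]
210 [(199, 21), (214, 10), (215, 10), (227, 23), (234, 42), (262, 15), (276, 11), (286, 13), (370, 12), (382, 11), (392, 19), (418, 43), (432, 35), (443, 31), (459, 14), (465, 22), (473, 14), (480, 36), (499, 38)]
225 [(204, 44), (285, 10), (321, 11), (322, 11), (355, 11), (372, 10), (398, 15), (399, 15), (400, 15), (455, 13), (468, 61)]
240 [(180, 17), (235, 43), (261, 26), (278, 23), (321, 18), (322, 18), (358, 22), (377, 24), (415, 43)]
```

```bash
python3 -m crank '[{"dx":0,"dy":0.001,"dz":-0.03,"twist":0,"grip":1},{"dx":0,"dy":0.001,"dz":-0.06,"twist":0,"grip":1},{"dx":0,"dy":0.001,"dz":-0.08,"twist":0,"grip":1},{"dx":0,"dy":0.001,"dz":-0.097,"twist":0,"grip":1},{"dx":0,"dy":0.001,"dz":-0.097,"twist":0,"grip":0.7}]' 12
python3 -m crank '[{"dx":0,"dy":0,"dz":0,"twist":0,"grip":0.5},{"dx":0,"dy":0,"dz":0,"twist":0,"grip":0.3},{"dx":0,"dy":0,"dz":0,"twist":0,"grip":0},{"dx":0,"dy":0,"dz":0,"twist":0,"grip":-0.3},{"dx":0,"dy":0,"dz":0,"twist":0,"grip":-0.3}]' 12
python3 -m crank '[{"dx":0,"dy":0,"dz":0,"twist":0,"grip":-1},{"dx":0,"dy":0,"dz":0,"twist":0,"grip":-1},{"dx":0,"dy":0,"dz":0,"twist":0,"grip":-1},{"dx":0,"dy":0,"dz":0,"twist":0,"grip":-1},{"dx":0,"dy":0,"dz":0,"twist":0,"grip":-1}]' 25
```

```text
t: 15.65
eef_pos: [0.5233, 0.2302, 0.1502]
ee_rot: [3.138, 0.006, 0.051]
force: [0.2, 0.2, 0.2]
width: 0.0847
gripper_force: 0.0
t: 16.07
eef_pos: [0.5259, 0.2327, 0.1556]
ee_rot: [-3.141, -0.002, 0.052]
force: [-0.4, 0.5, 3.7]
width: 0.0586
gripper_force: 12.0
t: 16.48
eef_pos: [0.5259, 0.2327, 0.1556]
ee_rot: [-3.141, -0.002, 0.053]
force: [-1.7, -0.4, 6.3]
width: 0.058
gripper_force: 25.0
```

```bash
python3 -m crank '[{"dx":0,"dy":0,"dz":0,"twist":0,"grip":0.5},{"dx":0,"dy":0,"dz":0,"twist":0,"grip":0.6},{"dx":-0.003,"dy":0,"dz":-0.002,"twist":0,"grip":0.6},{"dx":-0.005,"dy":0,"dz":-0.004,"twist":0,"grip":0.6},{"dx":-0.005,"dy":0,"dz":-0.004,"twist":0,"grip":0.3}]' 15
python3 -m crank '[{"dx":0,"dy":0,"dz":0,"twist":0,"grip":0},{"dx":0,"dy":0,"dz":0,"twist":0,"grip":-0.3},{"dx":0,"dy":0,"dz":0,"twist":0,"grip":-1},{"dx":0,"dy":0,"dz":0,"twist":0,"grip":-1},{"dx":0,"dy":0,"dz":0,"twist":0,"grip":-1}]' 25
```

```text
t: 16.9
eef_pos: [0.5197, 0.2323, 0.1497]
ee_rot: [3.141, 0.001, 0.052]
force: [0.6, 0.4, -0.0]
width: 0.0669
gripper_force: 0.0
t: 17.32
eef_pos: [0.5203, 0.2325, 0.1503]
ee_rot: [3.141, 0.0, 0.052]
force: [-2.3, -0.1, -2.3]
width: 0.0587
gripper_force: 25.0
```

```bash
python3 -m crank '[{"dx":-0.001,"dy":0,"dz":0.0017,"twist":0,"grip":-1},{"dx":-0.002,"dy":0,"dz":0.0035,"twist":0,"grip":-1},{"dx":-0.003,"dy":0,"dz":0.0052,"twist":0,"grip":-1},{"dx":-0.004,"dy":0,"dz":0.007,"twist":0,"grip":-1},{"dx":-0.005,"dy":0,"dz":0.0087,"twist":0,"grip":-1}]' 30
python3 -m crank '[{"dx":-0.0015,"dy":0,"dz":0.0026,"twist":0,"grip":-1},{"dx":-0.003,"dy":0,"dz":0.0052,"twist":0,"grip":-1},{"dx":-0.0045,"dy":0,"dz":0.0078,"twist":0,"grip":-1},{"dx":-0.006,"dy":0,"dz":0.0104,"twist":0,"grip":-1},{"dx":-0.0075,"dy":-0.0005,"dz":0.013,"twist":0,"grip":-1}]' 30
python3 -m crank '[{"dx":-0.0015,"dy":0,"dz":0.0026,"twist":0,"grip":-1},{"dx":-0.003,"dy":0,"dz":0.0052,"twist":0,"grip":-1},{"dx":-0.0045,"dy":0,"dz":0.0078,"twist":0,"grip":-1},{"dx":-0.006,"dy":0,"dz":0.0104,"twist":0,"grip":-1},{"dx":-0.0075,"dy":-0.0005,"dz":0.013,"twist":0,"grip":-1}]' 30
```

```text
t: 17.73
eef_pos: [0.5154, 0.2325, 0.1594]
ee_rot: [-3.141, -0.0, 0.052]
force: [0.3, 0.6, -1.9]
width: 0.0585
gripper_force: 29.9
t: 18.15
eef_pos: [0.5078, 0.2321, 0.1725]
ee_rot: [-3.142, -0.0, 0.052]
force: [0.6, 0.4, -2.9]
width: 0.0582
gripper_force: 29.9
t: 18.57
eef_pos: [0.5003, 0.2316, 0.1854]
ee_rot: [-3.142, -0.0, 0.052]
force: [0.2, 0.0, -1.8]
width: 0.0579
gripper_force: 29.9
```

```bash
python3 -m crank '[{"dx":-0.002,"dy":0,"dz":0.0035,"twist":0,"grip":-1},{"dx":-0.004,"dy":0,"dz":0.007,"twist":0,"grip":-1},{"dx":-0.006,"dy":0,"dz":0.0104,"twist":0,"grip":-1},{"dx":-0.008,"dy":0,"dz":0.0138,"twist":0,"grip":-1},{"dx":-0.010,"dy":-0.0005,"dz":0.0173,"twist":0,"grip":-1}]' 25
python3 -m crank '[{"dx":-0.005,"dy":0,"dz":0.01,"twist":0,"grip":-1},{"dx":-0.008,"dy":-0.015,"dz":0.02,"twist":0,"grip":-1},{"dx":-0.008,"dy":-0.035,"dz":0.025,"twist":0,"grip":-1},{"dx":-0.008,"dy":-0.06,"dz":0.03,"twist":0,"grip":-1},{"dx":-0.008,"dy":-0.07,"dz":0.03,"twist":0,"grip":-1}]' 25
python3 - <<'E'
from h import *
st,im=snap('wrist','w9.png');print(st['eef_pos'],st['width'],st['force'],st['moment'])
g=cv2.GaussianBlur(cv2.cvtColor(im,cv2.COLOR_RGB2GRAY),(5,5),0).astype(int)
print('\n'.join(''.join(' .:-=+*#%@'[min(9,g[r,c]*10//256)] for c in range(170,480,4)) for r in range(140,440,8)))
E
```

```text
t: 18.98
eef_pos: [0.4903, 0.2311, 0.2028]
ee_rot: [-3.142, -0.0, 0.052]
force: [-0.6, -0.1, -1.5]
width: 0.0583
gripper_force: 24.9
t: 19.4
eef_pos: [0.4822, 0.159, 0.2345]
ee_rot: [-3.141, -0.002, 0.052]
force: [-0.3, 0.1, -1.9]
width: 0.0582
gripper_force: 24.9
[0.4822 0.159  0.2345] 0.05818855994392993 [-0.3392  0.0768 -1.918 ] [-0.1     0.0442 -0.0582]
:------------==-----:-==+==++*++----------=++++++**********+=:-=*****+=--::::-
------------:--==---:-====--=++----------=+++++++*********++---+*********+=::-
-----------::::--=-::-================-===+++++++*******+++=::-=+++**++*++=:--
--------:-::::::-==---==========**+++=========+++********++=::-------====:-:--
-----------:::::------========================+++********+=::::::::-----------
-------------::----------------------------++++++********+::::--------::::::::
:::----::-----:-=--:::---------==---------=++++++*************++=--:::::-:::-+
:::---::::-------::----::::::::--:::::----=++++++*****************************
::----::::-------------:......::::....:---++++==+*****************************
-----::::--============----::
[... 1561 characters left out ...]
:::::::::::::::::::::::::::::::::::::::::::::::::::::::------------:
...................:::::::::::::::::::::::::::::::::::::::::::::::------::::::
... .:::::::....:*******************************************=....::::::::.....
..  .:::::::....=********************************************:...:::::::......
     :::::::...:==+******************************************+...:::::::......
     .::::::-=======+********************************************-::::::......
     .::::::=========********************************************+::::::....  
     .::::::::::::::::::::::-------------------------------:::::::::::::::::::
      ::::::::::::::::::::::::::::::::::::::::::::::::::::::::::::::::::::::::
```

Run:
```python
from h import *
st=arm.get_state()
for dz in(.012,.016,.02): print(dz,onz('wrist',(327,257),st['eef_pos'][2]+dz,st)-st['eef_pos'])
```

```text
0.012 [0.0286 0.0002 0.012 ]
0.016 [0.03   0.0004 0.016 ]
0.02 [0.0314 0.0005 0.02  ]
```

```bash
python3 -m crank '[{"dx":0,"dy":-0.03,"dz":0,"twist":-6,"grip":-1},{"dx":0.005,"dy":-0.06,"dz":0,"twist":-12,"grip":-1},{"dx":0.015,"dy":-0.09,"dz":0,"twist":-19,"grip":-1},{"dx":0.025,"dy":-0.125,"dz":0,"twist":-26,"grip":-1},{"dx":0.04,"dy":-0.16,"dz":0,"twist":-33,"grip":-1}]' 25
python3 -m crank '[{"dx":0.01,"dy":-0.035,"dz":0,"twist":-7,"grip":-1},{"dx":0.02,"dy":-0.07,"dz":0,"twist":-14,"grip":-1},{"dx":0.03,"dy":-0.1,"dz":0,"twist":-21,"grip":-1},{"dx":0.04,"dy":-0.135,"dz":0,"twist":-28,"grip":-1},{"dx":0.05,"dy":-0.17,"dz":0,"twist":-35,"grip":-1}]' 25
python3 -m crank '[{"dx":0.015,"dy":-0.03,"dz":0,"twist":-7,"grip":-1},{"dx":0.03,"dy":-0.06,"dz":0,"twist":-14,"grip":-1},{"dx":0.045,"dy":-0.09,"dz":0,"twist":-21,"grip":-1},{"dx":0.055,"dy":-0.115,"dz":0,"twist":-27,"grip":-1},{"dx":0.056,"dy":-0.127,"dz":-0.02,"twist":-31,"grip":-1}]' 25
python3 -m crank '[{"dx":0,"dy":0,"dz":-0.04,"twist":0,"grip":-1},{"dx":0,"dy":0,"dz":-0.08,"twist":0,"grip":-1},{"dx":0,"dy":0,"dz":-0.115,"twist":0,"grip":-1},{"dx":0,"dy":0,"dz":-0.14,"twist":0,"grip":-1},{"dx":0,"dy":0,"dz":-0.15,"twist":0,"grip":-1}]' 25
python3 -m crank '[{"dx":0,"dy":0,"dz":0,"twist":0,"grip":-1},{"dx":0,"dy":0,"dz":0,"twist":0,"grip":-1},{"dx":0,"dy":0,"dz":0,"twist":0,"grip":-1},{"dx":0,"dy":0,"dz":0,"twist":0,"grip":-1},{"dx":0,"dy":0,"dz":0,"twist":0,"grip":-1}]' 20
python3 - <<'E'
from h import *
st,im=snap('wrist','w10.png');print(st['eef_pos'],st['ee_rot'],st['width'],st['force'],st['q'])
g=cv2.GaussianBlur(cv2.cvtColor(im,cv2.COLOR_RGB2GRAY),(5,5),0).astype(int)
print('\n'.join(''.join(' .:-=+*#%@'[min(9,g[r,c]*10//256)] for c in range(0,640,7)) for r in range(0,350,14)))
E
```

```text
t: 19.87
eef_pos: [0.522, -0.0002, 0.2333]
ee_rot: [-3.141, -0.001, -0.529]
force: [0.8, 0.6, -2.7]
width: 0.0585
gripper_force: 24.9
t: 20.28
eef_pos: [0.5727, -0.1706, 0.2329]
ee_rot: [-3.141, -0.0, -1.14]
force: [1.6, 1.7, -2.0]
width: 0.0584
gripper_force: 24.9
t: 20.7
eef_pos: [0.6315, -0.3, 0.2158]
ee_rot: [-3.136, -0.003, -1.682]
force: [1.1, 0.3, -0.9]
width: 0.0583
gripper_force: 24.9
t: 21.12
eef_pos: [0.6257, -0.2952, 0.0577]
ee_rot: [3.135, 0.001, -1.677]
force: [-0.5, 0.6, -2.9]
width: 0.058
gripper_force: 24.9
t: 21.53
eef_pos: [0.6296, -0.2962, 0.0646]
ee_rot: [-3.138, -0.0, -1.675]
force: [0.8, 0.4, -1.9]
width: 0.0582
gripper_force: 20.0
[ 0.6296 -0.2962  0.0646] [-3.1384 -0.0004 -1.6753] 0.05816555455892487 [ 0.7894  0.4146 -1.9177] [-0.1603  0.5171 -0.1291  0.0002 -0.9214  0.0557]
********************************************************************************************
********************************************************************************************
********************************************************************************************
**********
[... 1335 characters left out ...]
-------+++++====+==+++++=:::::.::++++++.-..:::++:
:=*+++**************++==+::-=--------=++-------------+--------==----:::::::----:::::::::::--
-:*+==**************+===-::-----------------------------------------:::::::::::---==========
*:=*+=***************=+=-:::---------:------------------------------::.::::::::-============
=-:=..-**************+==-:::--:::::.::::::-----:::--:::::.:::::-------==--=====+==+++++++:::
...-*:....................::-:::::..::::::::::::::::::::::.:::::---.....................+:::
=*- ......................:::::::...::::::::-----:::---:::..::::::-........................:
     . . .. ............:.::::::. .:::::::::::::::::::::::...::::::..: .................  ..
```

Run:
```python
from h import *
st=arm.get_state()
print('far wall rim',onz('wrist',(183,170),.03,st),'outer',onz('wrist',(165,165),.03,st))
print('-y wall rim',onz('wrist',(320,150),.03,st),onz('wrist',(320,165),.03,st))
```

```text
far wall rim [ 0.6861 -0.3559  0.03  ] outer [ 0.6937 -0.359   0.03  ]
-y wall rim [ 0.624  -0.3582  0.03  ] [ 0.6247 -0.3517  0.03  ]
```

```bash
python3 -m crank '[{"dx":-0.003,"dy":0.002,"dz":-0.012,"twist":0,"grip":-1},{"dx":-0.005,"dy":0.002,"dz":-0.024,"twist":0,"grip":-1},{"dx":-0.005,"dy":0.002,"dz":-0.034,"twist":0,"grip":-1},{"dx":-0.005,"dy":0.002,"dz":-0.038,"twist":0,"grip":-1},{"dx":-0.005,"dy":0.002,"dz":-0.040,"twist":0,"grip":-1}]' 15
python3 -m crank '[{"dx":0,"dy":0,"dz":-0.001,"twist":0,"grip":-1},{"dx":0,"dy":0,"dz":-0.002,"twist":0,"grip":-1},{"dx":0,"dy":0,"dz":-0.003,"twist":0,"grip":-1},{"dx":0,"dy":0,"dz":-0.004,"twist":0,"grip":-1},{"dx":0,"dy":0,"dz":-0.005,"twist":0,"grip":-1}]' 12
python3 -m crank '[{"dx":0,"dy":0,"dz":-0.001,"twist":0,"grip":-1},{"dx":0,"dy":0,"dz":-0.001,"twist":0,"grip":-1},{"dx":0,"dy":0,"dz":-0.002,"twist":0,"grip":-1},{"dx":0,"dy":0,"dz":-0.003,"twist":0,"grip":-1},{"dx":0,"dy":0,"dz":-0.003,"twist":0,"grip":-1}]' 10
```

```text
t: 22.0
eef_pos: [0.6228, -0.2939, 0.0211]
ee_rot: [3.14, 0.0, -1.676]
force: [0.6, -0.1, -1.7]
width: 0.0584
gripper_force: 15.0
t: 22.42
eef_pos: [0.6238, -0.2941, 0.0178]
ee_rot: [-3.141, -0.0, -1.675]
force: [-0.3, -0.6, 0.1]
width: 0.0587
gripper_force: 12.0
t: 22.83
eef_pos: [0.6236, -0.2951, 0.0156]
ee_rot: [-3.141, -0.001, -1.675]
force: [-2.7, -3.3, 5.9]
width: 0.0584
gripper_force: 10.0
```

```bash
python3 -m crank '[{"dx":0,"dy":-0.002,"dz":-0.001,"twist":0,"grip":-1},{"dx":0,"dy":-0.004,"dz":-0.003,"twist":0,"grip":-1},{"dx":0,"dy":-0.006,"dz":-0.005,"twist":0,"grip":-1},{"dx":0,"dy":-0.008,"dz":-0.007,"twist":0,"grip":-1},{"dx":0,"dy":-0.009,"dz":-0.008,"twist":0,"grip":-1}]' 8
python3 -m crank '[{"dx":0,"dy":0,"dz":-0.0005,"twist":0,"grip":-1},{"dx":0,"dy":0,"dz":-0.001,"twist":0,"grip":-1},{"dx":0,"dy":0,"dz":-0.001,"twist":0,"grip":-1},{"dx":0,"dy":0,"dz":-0.001,"twist":0,"grip":-1},{"dx":0,"dy":0,"dz":-0.001,"twist":0,"grip":-1}]' 5
python3 -c "
from h import *
s=arm.get_state();print(s['moment'],s['force'],s['width'])"
```

```text
t: 23.25
eef_pos: [0.6232, -0.3028, 0.0055]
ee_rot: [3.141, 0.001, -1.676]
force: [-0.4, 0.8, 0.4]
width: 0.0586
gripper_force: 8.0
t: 23.67
eef_pos: [0.6237, -0.3028, 0.0052]
ee_rot: [-3.141, 0.0, -1.675]
force: [-0.2, 0.5, -2.1]
width: 0.0582
gripper_force: 5.0
[-0.064  -0.015  -0.0553] [-0.2008  0.4954 -2.1383] 0.058158378687721876
```

```bash
python3 -m crank '[{"dx":0,"dy":0,"dz":-0.0005,"twist":0,"grip":-1},{"dx":0,"dy":0,"dz":-0.001,"twist":0,"grip":-1},{"dx":0,"dy":0,"dz":-0.001,"twist":0,"grip":-1},{"dx":0,"dy":0,"dz":-0.0015,"twist":0,"grip":-1},{"dx":0,"dy":0,"dz":-0.0015,"twist":0,"grip":-1}]' 5
python3 - <<'E'
from h import *
st,im=snap('wrist','w11.png');print(st['eef_pos'],st['force'],st['moment'])
g=cv2.GaussianBlur(cv2.cvtColor(im,cv2.COLOR_RGB2GRAY),(5,5),0).astype(int)
print('\n'.join(''.join(' .:-=+*#%@'[min(9,g[r,c]*10//256)] for c in range(190,460,4)) for r in range(150,345,6)))
E
```

```text
t: 24.08
eef_pos: [0.6237, -0.303, 0.0044]
ee_rot: [-3.141, -0.0, -1.675]
force: [-1.8, 0.1, 2.7]
width: 0.0587
gripper_force: 6.5
[ 0.6237 -0.303   0.0044] [-1.8443  0.1377  2.6997] [0.2042 0.3541 0.0657]
********************************************************************
********************************************************************
********************************************************************
***+++**+***********************************************************
--------------------------------------------------------------------
--------------------------------------------------------------------
+++++++++++++++++++++++++++++++++++++++++++++++++++++++++===========
+++*+*+++*++*++*+++*++++++++++++++++++++++++++++++++++++++++++++++++
+++******+++++*******+++++*******++++++++++*++++++++++++++++++++++++
****************************************+++***++++++++++++++++++++++
*********************************+***++*++++++++++++++++++++++++++++
**********************************+**+++++++++++++++++++++++++++++++
**+++++++++***++++++++++++++++++++++++++++++++++++++++++++++++++++
[... 682 characters left out ...]
----------
----------------:::------===-----------=====----:::-----------------
-----::::::::...::::::::::----------------::::::::::..::::::::------
----::::::::...:::::::::--------------------::::::::...::::::::-----
---:::::::::...:::::::-----------------------::::::-:...::::::::----
--:::::::::...:::::::---------------------------=----...:::::::::---
-:::::::::....:::::::-------------------------::::::-:...::::::::::-
::::::::::...:::::::.:------------------------::::::::....::::::::::
:::::::::....:::::::.:-----------------------:::::::::.....:::::::::
::::::::.....::::::..::---------------------:::.:::::-.....:::::::::
:::::::... ..::::::..:::-------------------:::..::::--......::::::::
```

Run:
```python
from h import *
st=arm.get_state()
c=arm.get_calibration('wrist');T=np.eye(4);T[:3,:3]=R.from_euler('xyz',st['ee_rot']).as_matrix();T[:3,3]=st['eef_pos'];T=np.linalg.inv(T@np.array(c['tool_from_camera']))
d=np.array([np.cos(st['ee_rot'][2]),np.sin(st['ee_rot'][2]),0])
for off in(0,.003):
  for t in(0,5,10,-5):
    t=np.radians(t);u=d*np.cos(t)+[0,0,np.sin(t)];w=-d*np.sin(t)+[0,0,np.cos(t)]
    C=np.r_[st['eef_pos'][:2],.016]+off*d+ [0,0,.03*abs(np.sin(t))]
    o=[]
    for r,z in((.03,-.012),(.03,.012),(.021,.012),(-.021,.012)):
        q=T[:3,:3]@(C+r*u+z*w)+T[:3,3];o.append(round(q[1]/q[2]*c['fy']+c['cy'],1))
    print(off,np.degrees(t),'outer bottom, outer top, bore top far, bore top near rows',o)
```

```text
0 0.0 outer bottom, outer top, bore top far, bore top near rows [np.float64(242.7), np.float64(264.2), np.float64(289.0), np.float64(393.5)]
0 5.0 outer bottom, outer top, bore top far, bore top near rows [np.float64(244.5), np.float64(273.1), np.float64(297.4), np.float64(397.0)]
0 10.0 outer bottom, outer top, bore top far, bore top near rows [np.float64(247.2), np.float64(283.2), np.float64(306.6), np.float64(399.9)]
0 -5.0 outer bottom, outer top, bore top far, bore top near rows [np.float64(245.6), np.float64(261.5), np.float64(287.2), np.float64(398.6)]
0.003 0.0 outer bottom, outer top, bore top far, bore top near rows [np.float64(235.3), np.float64(255.8), np.float64(280.8), np.float64(386.5)]
0.003 5.0 outer bottom, outer top, bore top far, bore top near rows [np.float64(236.9), np.float64(264.5), np.float64(289.1), np.float64(390.0)]
0.003 10.0 outer bottom, outer top, bore top far, bore top near rows [np.float64(239.3), np.float64(274.3), np.float64(298.2), np.float64(393.0)]
0.003 -5.0 outer bottom, outer top, bore top far, bore top near rows [np.float64(238.2), np.float64(253.1), np.float64(279.0), np.float64(391.5)]
```

```bash
python3 -m crank '[{"dx":0,"dy":0,"dz":0.001,"twist":0,"grip":0.36},{"dx":0,"dy":0,"dz":0.001,"twist":0,"grip":0.4},{"dx":0,"dy":0,"dz":0.001,"twist":0,"grip":0.44},{"dx":0,"dy":0,"dz":0.001,"twist":0,"grip":0.46},{"dx":0,"dy":0,"dz":0.001,"twist":0,"grip":0.46}]' 5
python3 -m crank '[{"dx":0,"dy":0,"dz":0.015,"twist":0,"grip":0.46},{"dx":0,"dy":0,"dz":0.035,"twist":0,"grip":0.46},{"dx":0,"dy":0,"dz":0.07,"twist":0,"grip":0.5},{"dx":0,"dy":0,"dz":0.11,"twist":0,"grip":0.7},{"dx":0,"dy":0,"dz":0.15,"twist":0,"grip":1}]' 10
python3 - <<'E'
from h import *
st,im=snap('wrist','w12.png');print(st['eef_pos'],st['force'],st['width'])
g=cv2.GaussianBlur(cv2.cvtColor(im,cv2.COLOR_RGB2GRAY),(5,5),0).astype(int)
print('\n'.join(''.join(' .:-=+*#%@'[min(9,g[r,c]*10//256)] for c in range(180,520,5)) for r in range(130,345,7)))
E
```

```text
t: 24.55
eef_pos: [0.6235, -0.3029, 0.0048]
ee_rot: [3.142, 0.0, -1.676]
force: [-0.6, 0.0, 0.9]
width: 0.0637
gripper_force: 0.0
t: 24.97
eef_pos: [0.6228, -0.3028, 0.1558]
ee_rot: [3.14, 0.0, -1.675]
force: [0.7, -1.0, 0.6]
width: 0.0739
gripper_force: 0.0
[ 0.6228 -0.3028  0.1558] [ 0.69   -0.9685  0.5663] 0.07394093459884299
++++++++++++++++++++++++++++++++++++++++++++++++++++++++++++++++++++
++++++++++++++++++++++++++++++++++++++++++++++++++++++++++++++++++++
+++++======================-=====----==-----------------------------
+++++--==============+++==++++++++++++++++++++++++++++++++++++++++++
+++++::+++++++++++++++++++++++++++++++++++++++++++++++++++++++++++++
+++++::+++++++++++++++++++++++++++++++++++++++++++++++++++++++++++++
+++++-:++++++++++++++++++++++++++++++++++++++++++++++++++++++++==+++
+++++-:=+++++++++++++++++++===+++++++++++++++++++=-================+
+++++-:=++++++++++++++++=:--==---=+++++++++++++++==================+
+++++=:=++++++++++++++=-=========--++++++++++++++--==========-=-===+
+++++=:-+++++++++++++=-====+++=====-+++++++++++++-===::-====----===+
++++++:-++
[... 669 characters left out ...]
++++++++++
+++===-::------------------------------------------=======++++++++++
++====-:::::::::::::::::::::::::::::::::::::::::::::::::::::::::::::
++====---::-----------------::::::::::::::::::::::::::::------------
+-::::::...------------------------------------:..::::::-=++++++++++
-::::::....------------------------------------....::::::-+++++++...
::::::.....------------------------------------.....::::::-+++++=...
::::::.....------------------------------------.....::::::::=+++-...
:::::......+=-------------------------=========......::::::::-++:...
::::.......==------------------------==========.......:::::::::=....
:::.......:+=------------------------==========:.......:::::::::....
```

```bash
python3 -m crank '[{"dx":0,"dy":0.01,"dz":0.04,"twist":7,"grip":1},{"dx":-0.005,"dy":0.03,"dz":0.07,"twist":14,"grip":1},{"dx":-0.015,"dy":0.06,"dz":0.1,"twist":21,"grip":1},{"dx":-0.025,"dy":0.1,"dz":0.1,"twist":28,"grip":1},{"dx":-0.035,"dy":0.135,"dz":0.1,"twist":35,"grip":1}]' 15
python3 -m crank '[{"dx":-0.01,"dy":0.04,"dz":0,"twist":7,"grip":1},{"dx":-0.02,"dy":0.08,"dz":0,"twist":14,"grip":1},{"dx":-0.03,"dy":0.12,"dz":0,"twist":21,"grip":1},{"dx":-0.035,"dy":0.155,"dz":0,"twist":28,"grip":1},{"dx":-0.04,"dy":0.19,"dz":0,"twist":35,"grip":1}]'
python3 -m crank '[{"dx":-0.005,"dy":0.04,"dz":0,"twist":7,"grip":1},{"dx":-0.008,"dy":0.08,"dz":0,"twist":14,"grip":1},{"dx":-0.01,"dy":0.12,"dz":0,"twist":21,"grip":1},{"dx":-0.011,"dy":0.16,"dz":0,"twist":28,"grip":1},{"dx":-0.011,"dy":0.205,"dz":0,"twist":29,"grip":1}]'
python3 -m crank '[{"dx":0,"dy":0.005,"dz":0,"twist":0,"grip":1},{"dx":0,"dy":0.005,"dz":0,"twist":0,"grip":1},{"dx":0,"dy":0.005,"dz":0,"twist":0,"grip":1},{"dx":0,"dy":0.005,"dz":0,"twist":0,"grip":1},{"dx":0,"dy":0.005,"dz":0,"twist":0,"grip":1}]'
python3 - <<'E'
from h import *
st,im=snap('wrist','w13.png');print(st['eef_pos'],st['ee_rot'],st['q'])
zz=np.array([-.4994,-.025,.866]);S=np.array([.5514,.2329,.115]);my=np.array([-.05,.9987,0]);mx=np.cross(my,zz)
def pl(uv,s,P,E,):
    o,d=ray('wrist',uv,dict(eef_pos=np.array(P),ee_rot=np.array(E)));C=S+.010*zz;p=o+d*((C-o)@zz)/(d@zz);return (p-C)@mx,(p-C)@my
for P,E,hs in(([.4887,.2361,.3066],[-3.1411,.0007,-.5152],((355,103),(232,190))),([.4941,.23,.1966],[3.1416,0,.525],((270,122),(465,220)))):
    a,b=[np.array(pl(h,.01,P,E)) for h in hs];d=b-a;print(a,b,'angle long vs my deg',np.degrees(np.arctan2(-d[0],d[1])))
g=cv2.GaussianBlur(cv2.cvtColor(im,cv2.COLOR_RGB2GRAY),(5,5),0).astype(int)
print('\n'.join(''.join(' .:-=+*#%@'[min(9,g[r,c]*10//256)] for c in range(140,520,5)) for r in range(120,345,7)))
E
```

```text
t: 25.43
eef_pos: [0.5889, -0.167, 0.2571]
ee_rot: [-3.138, -0.002, -1.06]
force: [0.6, 1.7, -1.2]
width: 0.0876
gripper_force: 0.0
t: 25.85
eef_pos: [0.5477, 0.0238, 0.2552]
ee_rot: [-3.141, -0.001, -0.447]
force: [0.6, 0.7, 0.5]
width: 0.0879
gripper_force: 0.0
t: 26.27
eef_pos: [0.5368, 0.2256, 0.2552]
ee_rot: [-3.141, -0.001, 0.06]
force: [1.4, -0.4, 0.0]
width: 0.0872
gripper_force: 0.0
t: 26.68
eef_pos: [0.5375, 0.2275, 0.2551]
ee_rot: [-3.142, -0.0, 0.051]
force: [0.0, -0.0, -0.4]
width: 0.0877
gripper_force: 0.0
[0.5375 0.2275 0.2551] [-3.1415 -0.0001  0.0508] [ 0.7352  0.1919 -0.1518  0.     -1.2269  0.8865]
[ 0.0005 -0.0589] [-0.0042  0.06  ] angle long vs my deg 2.288278669128781
[0.0001 0.0582] [ 0.0024 -0.0605] angle long vs my deg -178.87254793295352
**+==============--===**=-----===========------=****++==********************
*+===============--=====:--=================----+***+===********************
::-==============---===:--====================---***+==+********************
--:::============---==::---====++++++++++=======-=**+==+********************
----::-==========
[... 1515 characters left out ...]
*******
=+***************+++++**+**+++=:::::::--++++********************************
==+***=------:.=+++++*++++++++++:::::-=++++***************+::-------+*******
====+-::::::...=++++*+++++*+++++:------=++****************+...::-:::-+****+=
====-::::::....-+*+*+++++++**+++---=--:::::-+*************=....::::::-+**+==
===:::::::.....-++++++*+++*+++++------:--::::=************=.....::-::::=+==-
=-::::::::.....:++++++++++**++++-:---=====+=-:=***********-.....:-::::::-==:
:::::::::......:+++++++++++*+++=:-===++**++===-+**********:......:::::::::-:
:::::::........-+++++++++++++++=-==+*******+===+**********=........:::::::::
:::::::........+++++++++++++++++===+++++++++====+++++++++++:.......:::::::::
```

```bash
python3 -m crank '[{"dx":-0.0025,"dy":0.005,"dz":-0.035,"twist":0,"grip":1},{"dx":-0.0025,"dy":0.005,"dz":-0.065,"twist":0,"grip":1},{"dx":-0.0025,"dy":0.005,"dz":-0.09,"twist":0,"grip":1},{"dx":-0.0025,"dy":0.005,"dz":-0.108,"twist":0,"grip":1},{"dx":-0.0025,"dy":0.005,"dz":-0.115,"twist":0,"grip":0.8}]' 15
python3 -m crank '[{"dx":0,"dy":0,"dz":-0.001,"twist":0,"grip":0.5},{"dx":0,"dy":0,"dz":-0.002,"twist":0,"grip":0.4},{"dx":0,"dy":0,"dz":-0.003,"twist":0,"grip":0.4},{"dx":0,"dy":0,"dz":-0.003,"twist":0,"grip":0.4},{"dx":0,"dy":0,"dz":-0.003,"twist":0,"grip":0.4}]' 15
python3 -m crank '[{"dx":0,"dy":0,"dz":0,"twist":0,"grip":0.2},{"dx":0,"dy":0,"dz":0,"twist":0,"grip":0},{"dx":0,"dy":0,"dz":0,"twist":0,"grip":-1},{"dx":0,"dy":0,"dz":0,"twist":0,"grip":-1},{"dx":0,"dy":0,"dz":0,"twist":0,"grip":-1}]' 35
```

```text
t: 27.15
eef_pos: [0.5338, 0.2317, 0.1372]
ee_rot: [3.14, 0.003, 0.05]
force: [-0.1, 0.2, -0.1]
width: 0.085
gripper_force: 0.0
t: 27.57
eef_pos: [0.5355, 0.234, 0.1381]
ee_rot: [-3.14, -0.002, 0.052]
force: [0.1, 0.0, -0.2]
width: 0.062
gripper_force: 0.0
t: 27.98
eef_pos: [0.535, 0.2336, 0.1375]
ee_rot: [3.141, -0.0, 0.053]
force: [-3.6, -1.7, 6.0]
width: 0.0557
gripper_force: 35.0
```

```bash
python3 -m crank '[{"dx":-0.001,"dy":0,"dz":0.0017,"twist":0,"grip":-1},{"dx":-0.002,"dy":0,"dz":0.0035,"twist":0,"grip":-1},{"dx":-0.003,"dy":0,"dz":0.0052,"twist":0,"grip":-1},{"dx":-0.004,"dy":0,"dz":0.007,"twist":0,"grip":-1},{"dx":-0.005,"dy":0,"dz":0.0087,"twist":0,"grip":-1}]' 40
python3 -m crank '[{"dx":-0.002,"dy":0,"dz":0.0035,"twist":0,"grip":-1},{"dx":-0.004,"dy":0,"dz":0.007,"twist":0,"grip":-1},{"dx":-0.006,"dy":0,"dz":0.0104,"twist":0,"grip":-1},{"dx":-0.008,"dy":-0.0005,"dz":0.0138,"twist":0,"grip":-1},{"dx":-0.010,"dy":-0.0005,"dz":0.0173,"twist":0,"grip":-1}]' 40
python3 -c "
from h import *
s=arm.get_state();print(s['moment'],s['force'])"
```

```text
t: 28.4
eef_pos: [0.5297, 0.2336, 0.1454]
ee_rot: [3.141, 0.001, 0.052]
force: [-0.6, -0.4, -4.3]
width: 0.0558
gripper_force: 40.0
t: 28.82
eef_pos: [0.5197, 0.2332, 0.1634]
ee_rot: [-3.141, -0.0, 0.052]
force: [-0.8, 0.0, -4.1]
width: 0.0557
gripper_force: 40.0
[-0.1171  0.0532 -0.0191] [-0.8047  0.0354 -4.0539]
```

Carrying the full weight (≈4 N), sliding cleanly. Finish the draw, then travel.

```bash
python3 -m crank '[{"dx":-0.003,"dy":0,"dz":0.0052,"twist":0,"grip":-1},{"dx":-0.006,"dy":0,"dz":0.0104,"twist":0,"grip":-1},{"dx":-0.009,"dy":-0.0005,"dz":0.0156,"twist":0,"grip":-1},{"dx":-0.012,"dy":-0.0005,"dz":0.0208,"twist":0,"grip":-1},{"dx":-0.015,"dy":-0.001,"dz":0.026,"twist":0,"grip":-1}]' 40
python3 -m crank '[{"dx":-0.004,"dy":0,"dz":0.007,"twist":0,"grip":-1},{"dx":-0.008,"dy":0,"dz":0.014,"twist":0,"grip":-1},{"dx":-0.012,"dy":-0.0005,"dz":0.021,"twist":0,"grip":-1},{"dx":-0.016,"dy":-0.0005,"dz":0.028,"twist":0,"grip":-1},{"dx":-0.02,"dy":-0.001,"dz":0.035,"twist":0,"grip":-1}]' 40
python3 -m crank '[{"dx":-0.005,"dy":0,"dz":0.015,"twist":0,"grip":-1},{"dx":-0.008,"dy":-0.01,"dz":0.035,"twist":0,"grip":-1},{"dx":-0.008,"dy":-0.025,"dz":0.045,"twist":0,"grip":-1},{"dx":-0.008,"dy":-0.05,"dz":0.045,"twist":0,"grip":-1},{"dx":-0.008,"dy":-0.075,"dz":0.045,"twist":0,"grip":-1}]' 40
python3 -c "
from h import *
s=arm.get_state();print(s['moment'],s['force'])"
```

```text
t: 29.23
eef_pos: [0.5047, 0.2323, 0.1896]
ee_rot: [-3.141, -0.0, 0.052]
force: [-0.5, -0.3, -4.3]
width: 0.0556
gripper_force: 40.0
t: 29.65
eef_pos: [0.4846, 0.2312, 0.2248]
ee_rot: [-3.141, -0.0, 0.052]
force: [0.4, 0.0, -3.3]
width: 0.0552
gripper_force: 40.0
t: 30.07
eef_pos: [0.477, 0.1555, 0.27]
ee_rot: [-3.14, -0.002, 0.054]
force: [0.1, -1.2, -4.7]
width: 0.0554
gripper_force: 40.0
[-0.1807  0.0475 -0.0186] [ 0.0625 -1.2076 -4.6571]
```

```bash
python3 -m crank '[{"dx":0.005,"dy":-0.02,"dz":0,"twist":-6,"grip":-1},{"dx":0.01,"dy":-0.045,"dz":0,"twist":-13,"grip":-1},{"dx":0.02,"dy":-0.07,"dz":0,"twist":-20,"grip":-1},{"dx":0.03,"dy":-0.095,"dz":0,"twist":-27,"grip":-1},{"dx":0.04,"dy":-0.12,"dz":0,"twist":-34,"grip":-1}]' 40
python3 -m crank '[{"dx":0.01,"dy":-0.025,"dz":0,"twist":-7,"grip":-1},{"dx":0.02,"dy":-0.05,"dz":0,"twist":-14,"grip":-1},{"dx":0.03,"dy":-0.075,"dz":0,"twist":-21,"grip":-1},{"dx":0.04,"dy":-0.1,"dz":0,"twist":-28,"grip":-1},{"dx":0.05,"dy":-0.125,"dz":0,"twist":-35,"grip":-1}]' 40
python3 -m crank '[{"dx":0.01,"dy":-0.02,"dz":0,"twist":-7,"grip":-1},{"dx":0.02,"dy":-0.04,"dz":0,"twist":-14,"grip":-1},{"dx":0.025,"dy":-0.06,"dz":-0.02,"twist":-21,"grip":-1},{"dx":0.027,"dy":-0.072,"dz":-0.05,"twist":-28,"grip":-1},{"dx":0.027,"dy":-0.072,"dz":-0.08,"twist":-31,"grip":-1}]' 40
python3 -m crank '[{"dx":0,"dy":0,"dz":-0.03,"twist":0,"grip":-1},{"dx":0,"dy":0,"dz":-0.06,"twist":0,"grip":-1},{"dx":0,"dy":0,"dz":-0.08,"twist":0,"grip":-1},{"dx":0,"dy":0,"dz":-0.09,"twist":0,"grip":-1},{"dx":0,"dy":0,"dz":-0.09,"twist":0,"grip":-1}]' 40
python3 -m crank '[{"dx":0,"dy":0,"dz":0,"twist":0,"grip":-1},{"dx":0,"dy":0,"dz":0,"twist":0,"grip":-1},{"dx":0,"dy":0,"dz":0,"twist":0,"grip":-1},{"dx":0,"dy":0,"dz":0,"twist":0,"grip":-1},{"dx":0,"dy":0,"dz":0,"twist":0,"grip":-1}]' 35
python3 - <<'E'
from h import *
st,im=snap('wrist','w14.png');print(st['eef_pos'],st['q'],st['force'],st['moment'])
g=cv2.GaussianBlur(cv2.cvtColor(im,cv2.COLOR_RGB2GRAY),(5,5),0).astype(int)
print('\n'.join(''.join(' .:-=+*#%@'[min(9,g[r,c]*10//256)] for c in range(0,640,7)) for r in range(60,345,10)))
E
```

```text
t: 30.48
eef_pos: [0.5169, 0.0344, 0.2694]
ee_rot: [-3.141, -0.0, -0.547]
force: [1.3, 0.4, -4.6]
width: 0.0556
gripper_force: 40.0
t: 30.9
eef_pos: [0.5668, -0.0908, 0.2691]
ee_rot: [-3.142, 0.0, -1.158]
force: [0.1, 0.3, -3.8]
width: 0.0554
gripper_force: 40.0
t: 31.32
eef_pos: [0.5943, -0.1637, 0.1886]
ee_rot: [-3.14, -0.0, -1.702]
force: [1.1, 1.2, -4.4]
width: 0.0554
gripper_force: 40.0
t: 31.73
eef_pos: [0.5922, -0.1612, 0.0966]
ee_rot: [3.137, -0.0, -1.694]
force: [-0.3, -0.1, -4.3]
width: 0.0556
gripper_force: 40.0
t: 32.15
eef_pos: [0.5945, -0.1608, 0.1001]
ee_rot: [-3.14, 0.0, -1.693]
force: [-0.8, -0.4, -4.3]
width: 0.056
gripper_force: 35.0
[ 0.5945 -0.1608  0.1001] [ 0.0527  0.3682 -0.2856  0.0001 -0.9151 -0.1747] [-0.8002 -0.395  -4.2532] [ 0.0713 -0.0102  0.0394]
**********+:::=+****************+=+++***************************************=:::************
***********:::-*************************************************************-:::************
***********-:::+************************************************************:::=************
********************************
[... 1685 characters left out ...]
===========-------------+++++::---+**************
***************+:----::-=======------::-===========----:-----------+++-::---=***************
****************-:----:::--====---:::::----------------:-----------=--::----****************
********++++++++=::-----::----:::::..:------------------:.:::::-----::-----=++++++++++******
*****+.....................--:::::...:-------------==--:...:::::++.....................=****
***+.......................-::::::...:-----------------::...:::::-.......................=**
*+...................... ..::::::...:--:::----------::--:...::::::.........................-
   ........ .. ........ :..:::::....:--:::----------:::--....:::::..:.......................
```

```bash
python3 - <<'E'
from h import *
st=arm.get_state();print(onz('wrist',(320,90),.03,st),onz('wrist',(320,102),.03,st))
E
python3 -m crank '[{"dx":0,"dy":0,"dz":-0.012,"twist":0,"grip":-1},{"dx":0,"dy":0,"dz":-0.024,"twist":0,"grip":-1},{"dx":0,"dy":0,"dz":-0.036,"twist":0,"grip":-1},{"dx":0,"dy":0,"dz":-0.044,"twist":0,"grip":-1},{"dx":0,"dy":0,"dz":-0.048,"twist":0,"grip":-1}]' 25
python3 -m crank '[{"dx":0,"dy":0,"dz":-0.001,"twist":0,"grip":-1},{"dx":0,"dy":0,"dz":-0.003,"twist":0,"grip":-1},{"dx":0,"dy":0,"dz":-0.005,"twist":0,"grip":-1},{"dx":0,"dy":0,"dz":-0.006,"twist":0,"grip":-1},{"dx":0,"dy":0,"dz":-0.006,"twist":0,"grip":-1}]' 20
```

```text
[ 0.5849 -0.249   0.03  ] [ 0.5856 -0.2433  0.03  ]
t: 32.62
eef_pos: [0.5934, -0.1608, 0.0499]
ee_rot: [3.14, -0.0, -1.693]
force: [0.0, -0.8, -4.2]
width: 0.056
gripper_force: 25.0
t: 33.03
eef_pos: [0.5941, -0.1608, 0.0451]
ee_rot: [-3.141, 0.0, -1.693]
force: [-0.8, 0.8, -4.5]
width: 0.0561
gripper_force: 20.0
```

```bash
python3 -m crank '[{"dx":0,"dy":0,"dz":-0.001,"twist":0,"grip":-1},{"dx":0,"dy":0,"dz":-0.002,"twist":0,"grip":-1},{"dx":0,"dy":0,"dz":-0.003,"twist":0,"grip":-1},{"dx":0,"dy":0,"dz":-0.004,"twist":0,"grip":-1},{"dx":0,"dy":0,"dz":-0.004,"twist":0,"grip":-1}]' 20
python3 -m crank '[{"dx":0,"dy":0,"dz":-0.001,"twist":0,"grip":-1},{"dx":0,"dy":0,"dz":-0.001,"twist":0,"grip":-1},{"dx":0,"dy":0,"dz":-0.002,"twist":0,"grip":-1},{"dx":0,"dy":0,"dz":-0.002,"twist":0,"grip":-1},{"dx":0,"dy":0,"dz":-0.003,"twist":0,"grip":-1}]' 18
```

```text
t: 33.45
eef_pos: [0.5937, -0.1614, 0.0419]
ee_rot: [-3.141, -0.001, -1.693]
force: [-5.6, -2.1, 6.1]
width: 0.056
gripper_force: 20.0
t: 33.87
eef_pos: [0.5936, -0.1624, 0.0406]
ee_rot: [-3.141, -0.002, -1.692]
force: [-10.3, -6.8, 23.3]
width: 0.0564
gripper_force: 18.0
```

```bash
python3 -m crank '[{"dx":0,"dy":-0.004,"dz":0.001,"twist":0,"grip":-1},{"dx":0,"dy":-0.008,"dz":0,"twist":0,"grip":-1},{"dx":0,"dy":-0.012,"dz":-0.002,"twist":0,"grip":-1},{"dx":-0.001,"dy":-0.015,"dz":-0.004,"twist":0,"grip":-1},{"dx":-0.002,"dy":-0.018,"dz":-0.006,"twist":0,"grip":-1}]' 12
python3 -m crank '[{"dx":0,"dy":0,"dz":-0.001,"twist":0,"grip":-1},{"dx":0,"dy":0,"dz":-0.002,"twist":0,"grip":-1},{"dx":0,"dy":0,"dz":-0.002,"twist":0,"grip":-1},{"dx":0,"dy":0,"dz":-0.002,"twist":0,"grip":-1},{"dx":0,"dy":0,"dz":-0.002,"twist":0,"grip":-1}]' 10
python3 - <<'E'
from h import *
st,im=snap('wrist','w15.png');print(st['eef_pos'],st['force'],st['moment'])
c=arm.get_calibration('wrist');T=np.eye(4);T[:3,:3]=R.from_euler('xyz',st['ee_rot']).as_matrix();T[:3,3]=st['eef_pos'];T=np.linalg.inv(T@np.array(c['tool_from_camera']))
d=np.array([np.cos(st['ee_rot'][2]),np.sin(st['ee_rot'][2]),0])
for t in(0,5,10,20):
    t=np.radians(t);u=d*np.cos(t)+[0,0,np.sin(t)];w=-d*np.sin(t)+[0,0,np.cos(t)]
    C=np.r_[st['eef_pos'][:2],.036]-.032*w;o=[]
    for r,z in((.032,0),(.032,.010),(.028,.042)):
        q=T[:3,:3]@(C+r*u+z*w)+T[:3,3];o.append(round(q[1]/q[2]*c['fy']+c['cy'],1))
    print(np.degrees(t),'bar bottom,bar top,hub top rows',o)
g=cv2.GaussianBlur(cv2.cvtColor(im,cv2.COLOR_RGB2GRAY),(5,5),0).astype(int)
print('\n'.join(str(r)+' '+''.join(' .:-=+*#%@'[min(9,g[r,c]*10//256)] for c in range(90,560,6)) for r in range(150,345,7)))
E
```

```text
t: 34.28
eef_pos: [0.593, -0.1793, 0.0318]
ee_rot: [-3.14, 0.0, -1.693]
force: [1.9, -0.6, -0.9]
width: 0.0565
gripper_force: 12.0
t: 34.7
eef_pos: [0.5925, -0.1791, 0.0303]
ee_rot: [-3.141, -0.0, -1.693]
force: [-0.1, -4.6, 3.8]
width: 0.0564
gripper_force: 10.0
[ 0.5925 -0.1791  0.0303] [-0.064  -4.5989  3.7766] [-1.8449 -0.0685 -0.0083]
0.0 bar bottom,bar top,hub top rows [np.float64(220.9), np.float64(226.9), np.float64(261.7)]
5.0 bar bottom,bar top,hub top rows [np.float64(216.7), np.float64(224.5), np.float64(266.7)]
10.0 bar bottom,bar top,hub top rows [np.float64(213.0), np.float64(222.8), np.float64(272.2)]
20.0 bar bottom,bar top,hub top rows [np.float64(207.5), np.float64(221.4), np.float64(285.0)]
150 ===++++===++++==+++++=++++*+=+++***++++***++++***+++****++*****+++**+*+++**+*++
157 ++************************************************************+**+*+**+++**+**+
164 *+************************************************************+**+*+**+++**+*+*
171 *+************************************************************+***++*++++*++*+*
178 *+*+************************************
[... 1271 characters left out ...]
-----------------:----=+++++
290 ++++==-==-:------------------::-----------------:-------------------:----++++++
297 ++++-====-:---------::::::.:-:-------------------:-..:::::---------::----++++++
304 ................----:::::...:-----------------==+=-..::::::-=--................
311 ................---::::::...---::-------------:---:...::::::=-:................
318 ................--::::::....---:::-----------:::---...:::::::-:................
325 .............. .::::::::...:--:::::---------:::::--....:::::::.................
332   ..............:::::::....:--:::::::----::::::::--.....::::::.................
339       . ... .:..:::::::....:--:::::::::::::::::::--:....::::::...:  ... .... ..
```

```bash
python3 -m crank '[{"dx":0,"dy":0,"dz":-0.0005,"twist":0,"grip":-1},{"dx":0,"dy":0,"dz":-0.001,"twist":0,"grip":-1},{"dx":0,"dy":0,"dz":-0.0015,"twist":0,"grip":-1},{"dx":0,"dy":0,"dz":-0.0015,"twist":0,"grip":-1},{"dx":0,"dy":0,"dz":-0.0015,"twist":0,"grip":-1}]' 5
python3 -m crank '[{"dx":0,"dy":0,"dz":0,"twist":0,"grip":0.3},{"dx":0,"dy":0,"dz":0,"twist":0,"grip":0.35},{"dx":0,"dy":0,"dz":0,"twist":0,"grip":0.45},{"dx":0,"dy":0,"dz":0,"twist":0,"grip":0.55},{"dx":0,"dy":0,"dz":0,"twist":0,"grip":0.6}]' 5
python3 -m crank '[{"dx":0,"dy":0,"dz":0.01,"twist":0,"grip":0.6},{"dx":0,"dy":0,"dz":0.035,"twist":0,"grip":0.6},{"dx":0,"dy":0,"dz":0.07,"twist":0,"grip":0.7},{"dx":0,"dy":0,"dz":0.11,"twist":0,"grip":0.8},{"dx":0,"dy":0,"dz":0.15,"twist":0,"grip":1}]' 10
python3 -m crank '[{"dx":0,"dy":0,"dz":0,"twist":0,"grip":1},{"dx":0,"dy":0,"dz":0,"twist":0,"grip":1},{"dx":0,"dy":0,"dz":0,"twist":0,"grip":1},{"dx":0,"dy":0,"dz":0,"twist":0,"grip":1},{"dx":0,"dy":0,"dz":0,"twist":0,"grip":1}]' 10
python3 - <<'E'
from h import *
st,im=snap('wrist','w16.png');print(st['eef_pos'],st['force'])
c=arm.get_calibration('wrist');T=np.eye(4);T[:3,:3]=R.from_euler('xyz',st['ee_rot']).as_matrix();T[:3,3]=st['eef_pos'];T=np.linalg.inv(T@np.array(c['tool_from_camera']))
d=np.array([np.cos(st['ee_rot'][2]),np.sin(st['ee_rot'][2]),0])
e=np.array([-d[1],d[0],0])
def pj(p):
    q=T[:3,:3]@p+T[:3,3];return np.round([q[0]/q[2]*c['fx']+c['cx'],q[1]/q[2]*c['fy']+c['cy']])
C=np.array([.5925,-.1791,.004])-.003*d
print('flat: bar corners top',[pj(C+a*d+b*e+[0,0,.01]).tolist() for a in(.032,-.032) for b in(.09,-.09)],'hub top far/near',pj(C+.028*d+[0,0,.042]),pj(C-.028*d+[0,0,.042]))
g=cv2.GaussianBlur(cv2.cvtColor(im,cv2.COLOR_RGB2GRAY),(5,5),0).astype(int)
print('\n'.join(str(r)+' '+''.join(' .:-=+*#%@'[min(9,g[r,c]*10//256)] for c in range(100,560,5)) for r in range(50,345,7)))
E
```

```text
t: 35.17
eef_pos: [0.5926, -0.1786, 0.029]
ee_rot: [-3.14, 0.0, -1.693]
force: [-0.4, -2.5, 6.7]
width: 0.0569
gripper_force: 5.0
t: 35.58
eef_pos: [0.5917, -0.1784, 0.028]
ee_rot: [3.141, 0.0, -1.693]
force: [-0.5, -0.2, 0.1]
width: 0.0688
gripper_force: 0.0
t: 36.0
eef_pos: [0.5913, -0.1787, 0.1804]
ee_rot: [3.14, -0.0, -1.693]
force: [0.9, -1.0, 1.1]
width: 0.0808
gripper_force: 0.0
t: 36.42
eef_pos: [0.5912, -0.1787, 0.1773]
ee_rot: [3.139, -0.0, -1.693]
force: [0.2, -0.7, -0.7]
width: 0.0877
gripper_force: 0.0
[ 0.5912 -0.1787  0.1773] [ 0.1934 -0.7352 -0.6679]
flat: bar corners top [[201.0, 179.0], [440.0, 179.0], [208.0, 259.0], [433.0, 259.0]] hub top far/near [320. 192.] [321. 268.]
50 ++++++=::-++++++++++++=+-:+++++++++++++-++++++++++==-:::--------::..:---+++++::=++++++++++++
57 +++++++:::++++++++++++=+=:+++++++++++++-++++++++++===-------------::----++++-::=++++++++++++
64 +++++++:::+++++++++++++=+=-+++++++++=+=-++++++++++===-==+++===++======++++++-::+++++++++++++
71 +++++++-::=+++++++++++++=+=-++++++++++:=+++++++++++++=+++++++++=======++++++-::+++++++++++++
78 +++++++-::=+
[... 3063 characters left out ...]
::::-++++++++++++++++
302 ---++++++++++-::::::....:::::::::::::::::::::::::::::::::::::::::::...:::::::++++++++++=----
309 ...=++++++++:::::::.....::::::::::--------------------------------:....:::::::=+++++++=.....
316 ...:++++++=:::::::.....:+=+++========================+++++++=+===+-.....:::::::=++++++-.....
323 ....+++++-:::::::......:++++++=======================+++++++++++++:......::::::::=++++:.....
330 ....+++-::::::::........++++++=======================+++++++++++++:.......::::::::-+++......
337 ....==:::::::::........:+++++=======================++++++++++++++-........:::::::::-=....::
344 .....:::::::::.........+++++++====-====--==--=====-=+++++++++++++++.........::::::::::.....:
```

```bash
python3 -c "
from station import arm
print(arm.job_done())"
```

```text
the job is handed in; nothing more can be done
None
```

The job is handed in at about 36 s of robot time: lock nut, then spacer in the narrow compartment, carrier in the wide one, each released resting on the floor; a picture confirmed the nut lies flat, pixel measurements and contact forces point to the same for the other two (the carrier least surely), and the bystanders weren't re-checked.

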